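Bond heatsinks on a long board in the warm press

ROBOT

A 7-joint arm with a two-finger parallel gripper is mounted at the origin on the work surface. World frame = base frame: x ahead of the robot, y to its left, z up, the work surface at z = 0. Lengths are in m, angles in rad, forces in N, time in s.
With the tool pointing down it reaches from about 0.425 to 0.8 m from the base axis. Payload 8.3 kg.
Tool frame: the origin (TCP) lies midway between the tips of the shut fingers; the grasp point (between the pads) lies 19 mm behind it; z points along the fingers, y is the direction in which the jaws open and shut (so a half turn about z gives the same grasp; the last joint's range is limited). The gripper opens to 85 mm and grips with 20 to 120 N. Pads are 22 mm wide; open, the fingers measure 114 mm over their backs; the gripper's body (76 mm by 85 mm) begins 54 mm behind the grasp point. The pads swing forward as they close: fully open they stand 13 mm farther back than shut.
Start: joints at [1.238, 0.383, 0.016, 1.37, -0.006, 1.388, -0.046], TCP at [0.167, -0.602, 0.193] pointing down, gripper open.
Joint ranges: [-2.95, 2.95], [-0.25, 2.06], [-1.52, 1.56], [0.18, 2.33], [-1.44, 4.58], [0.02, 2.06], [-3.01, 3.01]. Speed limits (rad/s): [2.39, 2.39, 3.01, 3.01, 3.14, 3.14, 3.14].

INTERFACE

Orientations are given as a unit quaternion [w, x, y, z].
In Python, from bench import readout, eyes, workorder gives the robot as it stands. The module is installed in compiled form; this text tells all that it offers.
- The arm moves only by the tool move_arm, never from a script. Its argument "commands" is one flat list of numbers, 6 for each row, row after row: the shift along the tool's x, y, z as a fraction of full scale, then the turn, a rotation vector about the tool's x, y, z as a fraction of full scale. A call has 1 to 20 rows; each row is the pose to reach, as a shift and turn from the pose commanded when the call began, along the tool's axes at that moment; what a row does not reach only later rows make up. Full scale, the value 1, is 15 cm for a shift and 90 degrees for a turn. A row lasts 1/8 s, in which the tool goes at most 62.5 mm and 10.7 degrees, less where a joint would pass 70% of its speed; a pose out of reach is approached as far as the arm can. A call with a number of a shift or a turn outside -1 to 1 is refused whole. A call with a gripper value outside its range is refused whole. "hand" is the closure, from 0 (fully open) to 1 (shut), set as the call begins (left out, the last holds). The fingers move at their own pace and stop on an object; the grip force is fixed at half the most. Time passes only in rows, so rows that repeat a pose let the fingers close. It gives the time, the measured TCP pose, the force and the opening at its end, in the units of the state.
- readout.get_obs(): the state, without advancing time (a new reading comes with each control period).
- eyes.capture(name): name is "scene" or "top"; returns a dict with "frame" (384x512x3 uint8, red, green, blue), "depth" (384x512 float32, m along the optical axis (not along the pixel's ray), 0 where there is no reading), "fx", "fy", "cx", "cy" (pixels), "rvec" (rotation vector, rad) and "tvec" (3), from world to camera coordinates, as OpenCV has them. Camera axes: x right, y down, z forward; pixel columns grow to the right and rows downward; lengths in m; the calibration is good to about 2 mm. A picture is of the moment at which its call begins.
- workorder.sign_off(): hands the job in, once; it reports no verdict.
The state is a dict: "clock": time; "joint_pos": joint angles; "dq": joint speeds; "effort": joint torques, N m; "tool_pos": TCP position; "eef_rot": TCP orientation; "contact_force": force on the tool from outside, world axes, zero at the start; "wrist_torque": the same for the moment, N m; "grip_width": finger opening in m.
Only numpy, scipy, OpenCV 4.12 (cv2) and the standard library are available. Lean on these libraries where they do the work, as an engineer would, in place of code of your own. Each camera call takes 0.05 s, during which the arm holds its last target.

TASK

Push the long board back over the bed of the bonding press until its whole rear edge lies flush against the stop rail, then set each heatsink that lies on the green mat squarely on a chip of its own (any chips; there may be fewer heatsinks than chips). Then press both hinged covers down until they click shut, and only after that turn the switch knob clockwise past its click to its on stop. The board must still be flush and the heatsinks on their chips at the end; leave the hard drive, the spray can and the small bottle alone.

Things in the scene. Friction and masses are not known exactly. Their poses are not given: they have to be found in the camera images.
- rail (a point): middle of the front face of the press's steel stop rail. x: horizontal, straight into the rail face, away from the operator (the push direction); y: along the rail, to the left; z up. Rail 330 mm long, 12 mm thick, its top 8 mm above this point. The hinge axis of the covers runs parallel, 20 mm behind the rail face and 31 mm above this point
- press: the fixed bonding press, axes as the rail's; origin on the bench, 45 mm in front of the rail face, mid-length. Aluminium bed x -100 to +45 (rail), y -200 to +200 mm, upper face 12 mm above the bench. Catch brackets at x +10 to +78, y 163 to 175 mm on either side hang 32 to 66 mm above the bench; the board passes under them. Switch box x -100 to 0, y 198 to 274 mm, 40 mm high
- board: the long board, loose: aluminium carrier with a green circuit board, 60 mm (x) by 300 mm (y) by 10 mm high, 0.3 to 0.55 kg. Origin: centre of its underside; x across it towards the rail, y along it to the left, z up. Starts askew on the bed, its ends 5 to 55 mm short of the rail; push on its 10 mm high front edge. Where it lies sideways along the rail does not matter
- board_left (a point): left end of the board's rear edge, half way up (5 mm above its underside). Flush: its x in the rail's frame is 0
- board_right (a point): right end of the board's rear edge, half way up (5 mm above its underside)
- chip1 (a point): centre of the top of chip 1 of 4 (counted from the left) on the board: a black square 24 by 24 mm standing 2 mm proud of the board's upper face; the chips are 70 mm apart along the board, on its centre line. Axes as the board's
- chip2 (a point): centre of the top of chip 2 of 4 (counted from the left) on the board: a black square 24 by 24 mm standing 2 mm proud of the board's upper face; the chips are 70 mm apart along the board, on its centre line. Axes as the board's
- chip3 (a point): centre of the top of chip 3 of 4 (counted from the left) on the board: a black square 24 by 24 mm standing 2 mm proud of the board's upper face; the chips are 70 mm apart along the board, on its centre line. Axes as the board's
- chip4 (a point): centre of the top of chip 4 of 4 (counted from the left) on the board: a black square 24 by 24 mm standing 2 mm proud of the board's upper face; the chips are 70 mm apart along the board, on its centre line. Axes as the board's
- sink1: finned aluminium heatsink, loose, 40 mm (x, along its fins) by 34 mm (y) by 18 mm high, 45 g, solid to the fingers; may be absent. Origin: centre of its underside. It starts upright on the green mat (a fixed mat 2 mm thick). On a chip: underside on the chip's top, centred, fins (x) parallel to the board's x, either way round
- sink2: finned aluminium heatsink, loose, 40 mm (x, along its fins) by 34 mm (y) by 18 mm high, 45 g, solid to the fingers; may be absent. Origin: centre of its underside. It starts upright on the green mat (a fixed mat 2 mm thick). On a chip: underside on the chip's top, centred, fins (x) parallel to the board's x, either way round
- sink3: finned aluminium heatsink, loose, 40 mm (x, along its fins) by 34 mm (y) by 18 mm high, 45 g, solid to the fingers; may be absent. Origin: centre of its underside. It starts upright on the green mat (a fixed mat 2 mm thick). On a chip: underside on the chip's top, centred, fins (x) parallel to the board's x, either way round
- sink4: finned aluminium heatsink, loose, 40 mm (x, along its fins) by 34 mm (y) by 18 mm high, 45 g, solid to the fingers; may be absent. Origin: centre of its underside. It starts upright on the green mat (a fixed mat 2 mm thick). On a chip: underside on the chip's top, centred, fins (x) parallel to the board's x, either way round
- cover_left (a joint): hinge angle of the left cover, rad: 0 shut, 2.1 to 2.4 at the start (open, leaning back from the operator), 2.45 its stop. Plate 78 mm long from the hinge axis, 150 mm wide, 7 mm thick, clear window. Stays where left (friction 0.07 N m). Spring catch met at about 0.22 rad; about 6 N down on the rib takes it past, then it snaps to 0 and is held; 7 N up frees it
- cover_right (a joint): the same for the right cover; under each cover a black rubber pad bar (50 mm from the hinge, 8 mm wide, its face 8 mm below the hinge axis when shut) presses on the heatsinks on their chips, so that a shut cover then reads about 0.02 rad
- cover_left_grip (a point): middle of the top of the red grip rib on the left cover's outer face, 70 mm from the hinge axis and 18.5 mm off it. Rib 50 mm long along the hinge, 10 mm thick, 15 mm proud of the plate. Axes of the cover: x along it from free edge to hinge, y along the hinge to the left, z out of the outer face (up when shut)
- cover_right_grip (a point): the same for the right cover
- cover_left_hinge (a point): point on the hinge axis in the middle of the left cover's width. Axes as the cover's
- cover_right_hinge (a point): the same for the right cover
- switch (a joint): angle of the switch knob, rad: 0 off (0 to 0.2 at the start), grows clockwise seen from above, 1.3 its on stop. Friction 0.03 N m; a spring detent is met at about 0.86 and takes 0.16 N m, after which it snaps to 1.3 by itself and is held
- switch_grip (a point): point on the knob's upright axis, 9 mm below the top of its grip bar. Black bar 42 mm long (x), 14 mm thick (y), 30 mm high, above a disc of 42 mm diameter; x and y turn with the knob, the white pointer line is on the -x side. The bar's top is 77 mm above the bench
- hard_drive: bystander: hard disk drive 147 by 102 by 25 mm lying on the bench. Origin: centre of underside
- duster: bystander: white spray can, 64 mm diameter, 190 mm high. Origin: centre of underside
- flux_bottle: bystander: small white bottle with red cap, 36 mm diameter, 75 mm high. Origin: centre of underside
Things that resemble listed ones, but are neither listed nor needed, are in the scene too. What is shaped like the sink2 but red is not meant. What is shaped like the sink4 but turquoise is not meant.

How it is judged:
By the outcome, as a careful person would: the job done as asked, in the order asked, and still so for the second after the job is handed in, with the robot touching nothing.
Of sink1, sink2, sink3, sink4 only 2 to 4 are there at a start; the rules pass over those that are not, and their reading is None.
At some moment in a run one of sink1, sink2, sink3, sink4, board may be knocked a few centimetres aside while the robot is not near it.
Once in a run the grip may slacken for a moment while it holds something.
It also fails if it takes over 192 s, if anything falls off the work surface, if the arm or the gripper's body presses on something with over 40 N, if the wrist force passes 120 N, or if a joint passes its speed limit or range.

## Working session

There is one attempt and no reset: what is moved stays moved. The work goes in short steps, Python scripts to look and compute and a tool call to move; the robot and the scene stay as the last step left them, time stands still between calls to the robot, and variables do not carry over. Pictures are saved under pics/ and viewed, and the job is handed in when it is done.

Besides the shell and the picture viewer there is one more tool, called after "Call:" by a JSON object that holds its "op" and its "data". move_arm: Moves the arm, as the interface text tells. Its arguments: {"type":"object","properties":{"commands":{"type":"array"},"hand":{"type":"number"}},"required":["commands"]}

```bash
mkdir -p pics; python3 - <<'E'
from bench import readout, eyes
import cv2
print(readout.get_obs())
for n in ("scene","top"):
    c=eyes.capture(n); cv2.imwrite(f"pics/{n}0.png",c["frame"][:,:,::-1]); print(n,c["fx"],c["fy"],c["cx"],c["cy"],c["rvec"],c["tvec"])
    import numpy as np
    R=cv2.Rodrigues(np.array(c["rvec"]))[0]; print(-R.T@np.array(c["tvec"]).ravel(), R)
E
```

```text
{'clock': 0.0, 'joint_pos': array([ 1.2381266 ,  0.38425011,  0.01635951,  1.37116034, -0.0062982 ,
        1.38818256, -0.04649528]), 'dq': array([-8.69426343e-05,  8.49548928e-04, -9.39539774e-05,  2.82458629e-04,
        1.80492986e-03, -3.53964699e-04,  1.02388151e-03]), 'effort': array([-3.71590695e-04, -6.27597785e+01,  8.43728799e-01, -3.71814394e+01,
        1.63999322e-02,  1.41786956e-02,  6.21712593e-05]), 'tool_pos': array([ 0.16645625, -0.60182996,  0.19176856]), 'eef_rot': array([-9.64480712e-04,  9.90910824e-01,  1.34516868e-01, -1.46992705e-04]), 'contact_force': array([ 0.19342048, -0.17233902,  0.71623457]), 'wrist_torque': array([ 0.00375893,  0.00617583, -0.02939348]), 'grip_width': 0.08550767509165448}
scene 431.3534481302512 431.3534481302512 259.2062906463671 190.13742981319257 [ 2.22821332  0.6090586  -0.29716147] [-0.40694147 -0.11299465  1.54476547]
[ 0.99759037 -0.84123414  0.92833619] [[ 0.85711281  0.51487613 -0.01613063]
 [ 0.32959158 -0.57219747 -0.75097233]
 [-0.39588763  0.63835149 -0.66013662]]
top 451.1081105474846 451.1081105474846 250.19864878432443 193.78846954396798 [ 2.14062899 -2.14247182  0.11919351] [0.01535579 0.47654291 1.49651094]
[ 0.2726008  -0.01953089  1.5466678 ] [[ 6.58769058e-04 -9.99742811e-01 -2.26688850e-02]
 [-9.91058771e-01  2.37187314e-03 -1.33404972e-01]
 [ 1.33424429e-01  2.25540804e-02 -9.90802319e-01]]
```

View pics/scene0.png

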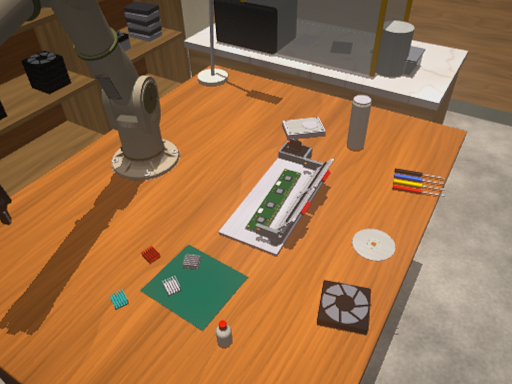

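View pics/top0.png

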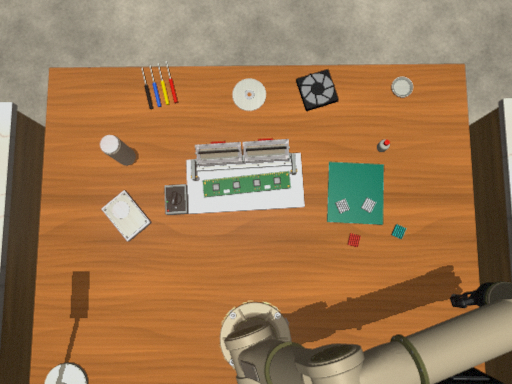

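The scene view shows the mat with two grey sinks, at about (191,261) and (171,286). The red decoy is at (150,255) and the turquoise one at (119,299). In the top view the bed spans (187..303, 155..212), the board lies near (247,185), the switch box is at (176,198), and the sinks are at (343,206) and (369,205).

```bash
cat > h.py <<'E'
import cv2, numpy as np
from bench import readout, eyes
def cap(n):
    c=eyes.capture(n); c["R"]=cv2.Rodrigues(np.array(c["rvec"],float))[0]; c["t"]=np.array(c["tvec"],float).ravel(); c["C"]=-c["R"].T@c["t"]; return c
def ray(c,u,v,z):
    d=c["R"].T@np.array([(u-c["cx"])/c["fx"],(v-c["cy"])/c["fy"],1.]); return c["C"]+d*(z-c["C"][2])/d[2]
def proj(c,p):
    q=c["R"]@np.array(p,float)+c["t"]; return np.array([q[0]/q[2]*c["fx"]+c["cx"],q[1]/q[2]*c["fy"]+c["cy"]])
def dpt(c,u,v):
    z=c["depth"][int(round(v)),int(round(u))]; return c["R"].T@(np.array([(u-c["cx"])/c["fx"]*z,(v-c["cy"])/c["fy"]*z,z])-c["t"])
def crop(c,x0,y0,x1,y1,s,fn):
    im=cv2.resize(c["frame"][y0:y1,x0:x1,::-1],None,fx=s,fy=s,interpolation=cv2.INTER_CUBIC); cv2.imwrite("pics/"+fn,im)
E
python3 - <<'E'
from h import *
c=cap("top"); crop(c,160,130,310,220,5,"t1.png"); crop(c,320,155,420,255,5,"t2.png")
s=cap("scene"); crop(s,215,130,345,255,5,"s1.png")
E
```

```text
(no output)
```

View pics/t1.png

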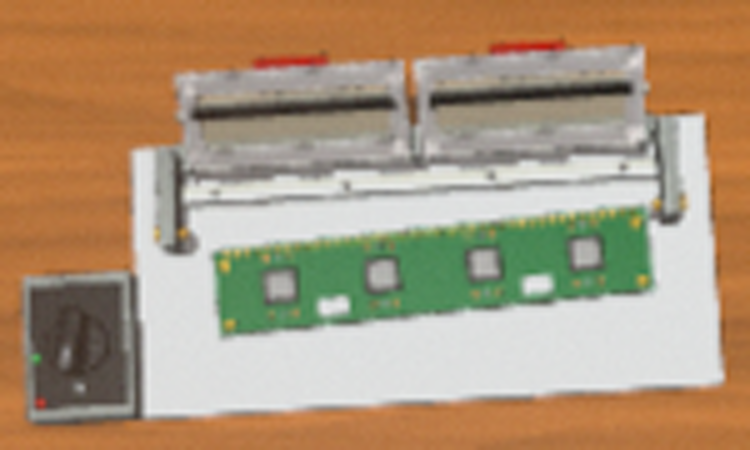

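View pics/t2.png

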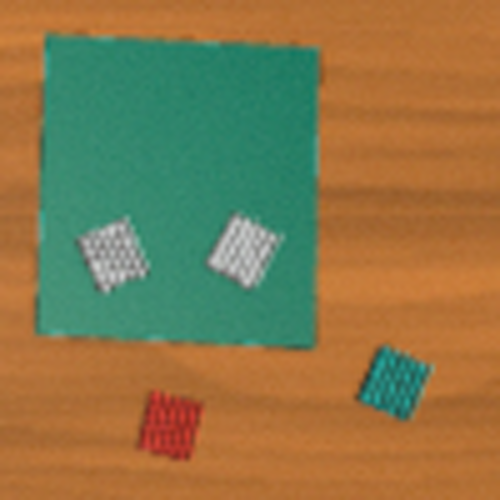

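View pics/s1.png

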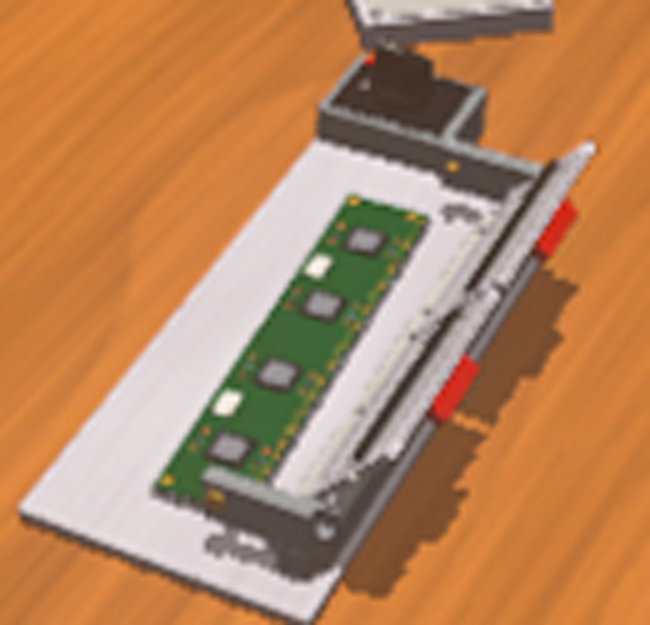

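```bash
cat >> h.py <<'E'
def lab(c):
    return cv2.cvtColor(np.ascontiguousarray(c["frame"]),cv2.COLOR_RGB2HSV)
def rect(c,mask,z,amin=30):
    out=[]
    cs,_=cv2.findContours(mask.astype(np.uint8),cv2.RETR_EXTERNAL,cv2.CHAIN_APPROX_NONE)
    for k in cs:
        if cv2.contourArea(k)<amin: continue
        P=np.array([ray(c,u,v,z)[:2] for u,v in k[:,0,:]],np.float32)*1000
        out.append((cv2.minAreaRect(P),cv2.contourArea(k)))
    return out
E
python3 - <<'E'
from h import *
c=cap("top")
for n,(u,v) in dict(BR=(304.4,206.6),BL=(189.6,213),TR=(301,153),TL=(187,159.6)).items(): print(n,ray(c,u,v,.012).round(4))
H=lab(c);h,s,v=[H[...,i].astype(int) for i in range(3)]
g=(h>40)&(h<75)&(s>90); g[:,310:]=0
print("green board",rect(c,g,.022))
w=(v>170)&(s<40); w[:, :185]=0;w[:,308:]=0;w[:150]=0;w[220:]=0
m=np.zeros_like(w);m=(s<60)&(v>120); m[:,:326]=0;m[:,386:]=0;m[:160]=0;m[226:]=0
print("sinks",rect(c,m,.020))
R=(h<8)&(s>150)&(v>120); print("red",rect(c,R&(np.arange(512)[None]>300),.018,10), rect(c,R&(np.arange(512)[None]<300),.1,5))
# depth pts
for n,(x,y) in dict(L_ribs=(290,62),R_rib=(528,46),rail=(345,185),boxtop=(30,300),knob=(65,345),brkL=(165,200),brkR=(668,170),coverLtop=(190,78),coverRtop=(640,52),coverLbot=(195,162),coverRbot=(640,145)).items():
    print(n,dpt(c,160+x/5,130+y/5).round(4))
s_=cap("scene")
for n,(x,y) in dict(ribL=(558,225),ribR=(458,385),knobtop=(400,62)).items(): print(n,dpt(s_,215+x/5,130+y/5).round(4))
E
```

```text
BR [ 0.4347 -0.1696  0.012 ]
BL [0.4134 0.2229 0.012 ]
TR [ 0.6215 -0.1607  0.012 ]
TL [0.5998 0.2355 0.012 ]
green board [(((512.6028442382812, 29.33055877685547), (53.59267807006836, 293.4740295410156), 6.0693583488464355), 910.5)]
sinks [(((437.4073791503906, -296.6510925292969), (38.86132049560547, 35.77961730957031), 21.59571075439453), 102.5), (((439.9920349121094, -384.3623352050781), (35.878849029541016, 40.979103088378906), 59.46554946899414), 104.5)]
red [(((321.753662109375, -332.2010192871094), (36.21044921875, 39.45133972167969), 74.28765106201172), 102.0), (((657.5969848632812, -454.9264831542969), (17.374422073364258, 14.142534255981445), 89.70265197753906), 16.0)] [(((641.4404296875, 121.21855163574219), (42.8936767578125, 3.3762450218200684), 89.70863342285156), 7.5), (((819.131103515625, 273.746337890625), (85.17181396484375, 11.530862808227539), 14.073869705200195), 59.5)]
L_ribs [0.6371 0.1191 0.1051]
R_rib [ 0.646  -0.037   0.1093]
rail [0.5704 0.088  0.0257]
boxtop [0.4903 0.3019 0.032 ]
knob [0.4541 0.2689 0.0743]
brkL [0.553  0.2059 0.0645]
brkR [ 0.5714 -0.1304  0.0682]
coverLtop [0.6253 0.1839 0.1105]
coverRtop [ 0.6421 -0.1102  0.1072]
coverLbot [0.5805 0.1872 0.0568]
coverRbot [ 0.5941 -0.1136  0.0422]
ribL [0.6401 0.1244 0.0967]
ribR [ 0.6488 -0.0291  0.0936]
knobtop [0.4627 0.2611 0.0719]
```

```bash
cat >> h.py <<'E'
from scipy.spatial.transform import Rotation as Rn
def pose():
    o=readout.get_obs(); q=np.array(o["eef_rot"]); return np.array(o["tool_pos"]),Rn.from_quat(q[[1,2,3,0]]),o
def down(yaw_deg,tilt_deg=0):  # tool x at yaw, z down
    a=np.radians(yaw_deg); x=np.array([np.cos(a),np.sin(a),0]); z=np.array([0,0,-1.]); y=np.cross(z,x)
    return Rn.from_matrix(np.c_[x,y,z])*Rn.from_euler('y',tilt_deg,degrees=True)
def go(p,Rg):
    t,r,o=pose(); d=r.inv().apply(np.array(p)-t)/.15; w=(r.inv()*Rg).as_rotvec()/(np.pi/2)
    print("units",d.round(3),w.round(3)," rows>=",max(np.linalg.norm(d)*.15/.0625,np.linalg.norm(w)*90/10.7).round(1))
def st():
    t,r,o=pose(); m=r.as_matrix(); print("t",round(o["clock"],2),"pos",t.round(4),"xyaw",np.degrees(np.arctan2(m[1,0],m[0,0])).round(2),"zax",m[:,2].round(3),"F",np.round(o["contact_force"],2),"w",round(o["grip_width"],4))
E
python3 - <<'E'
from h import *
st()
go([.30,-.47,.192],down(10)); 
c=cap("top")
for a in [(197,171),(291,165.6)]:
  print(ray(c,*a,.025),ray(c,*a,.012))
E
```

```text
t 0.3 pos [ 0.1666 -0.6022  0.1924] xyaw 15.46 zax [-0.     0.001 -1.   ] F [-0.01  0.51  0.58] w 0.0854
units [ 1.092 -0.612  0.003] [-0.     0.     0.061]  rows>= 3.0
[0.55698492 0.19805832 0.025     ] [0.55941449 0.19991724 0.012     ]
[ 0.57463012 -0.12465916  0.025     ] [ 0.57721043 -0.12555729  0.012     ]
```

Call:
{"op": "move_arm", "data": {"commands": [0.3, -0.2, 0, 0, 0, 0.04, 0.6, -0.4, 0, 0, 0, 0.09, 0.9, -0.6, 0, 0, 0, 0.138, 0.9, -0.6, 0, 0, 0, 0.138], "hand": 1}}

```text
clock: 0.85
tool_pos: [0.2773, -0.4759, 0.1933]
eef_rot: [-0.0, 1.0, 0.03, 0.001]
contact_force: [0.1, -0.4, -0.1]
grip_width: 0.0125
```

Call:
{"op": "move_arm", "data": {"commands": [0.25, -0.3, 0, 0, 0, 0, 0.55, -0.65, 0, 0, 0, 0, 0.8, -1, 0, 0, 0, 0, 0.8, -1, 0, 0, 0, 0]}}

```text
clock: 1.35
tool_pos: [0.3874, -0.3197, 0.1932]
eef_rot: [-0.0, 1.0, 0.03, 0.001]
contact_force: [0.2, -0.2, 0.5]
grip_width: 0.0
```

Call:
{"op": "move_arm", "data": {"commands": [0, -0.35, 0, 0, 0, 0, 0.1, -0.7, 0, 0, 0, 0, 0.1, -1, 0, 0, 0, 0, 0.1, -1, 0, 0, 0, 0]}}

```text
clock: 1.85
tool_pos: [0.3918, -0.1711, 0.1933]
eef_rot: [0.0, 1.0, 0.029, 0.0]
contact_force: [-0.3, -0.2, 0.1]
grip_width: -0.0003
```

Call:
{"op": "move_arm", "data": {"commands": [0.1, -0.35, 0.2, 0, 0, 0, 0.15, -0.7, 0.4, 0, 0, 0, 0.2, -1, 0.5, 0, 0, 0, 0.2, -1, 0.5, 0, 0, 0]}}

```text
clock: 2.35
tool_pos: [0.4134, -0.02, 0.1169]
eef_rot: [-0.0, 1.0, 0.028, -0.001]
contact_force: [0.5, -1.0, -0.9]
grip_width: -0.0004
```

```bash
python3 - <<'E'
from h import *
st()
go([.448,.026,.05],down(3.05)); go([.448,.026,.0165],down(3.05))
E
```

```text
t 2.35 pos [ 0.4134 -0.02    0.1169] xyaw 3.26 zax [-0.002  0.001 -1.   ] F [ 0.54 -1.04 -0.88] w -0.0004
units [ 0.249 -0.293  0.446] [-0.001  0.001  0.002]  rows>= 1.4
units [ 0.249 -0.293  0.669] [-0.001  0.001  0.002]  rows>= 1.9
```

Call:
{"op": "move_arm", "data": {"commands": [0.12, -0.15, 0.15, 0, 0, 0, 0.24, -0.29, 0.35, 0, 0, 0, 0.24, -0.29, 0.5, 0, 0, 0, 0.24, -0.29, 0.6, 0, 0, 0, 0.24, -0.29, 0.67, 0, 0, 0, 0.24, -0.29, 0.67, 0, 0, 0]}}

```text
clock: 3.1
tool_pos: [0.4471, 0.0229, 0.0171]
eef_rot: [0.0, 1.0, 0.026, -0.0]
contact_force: [-0.6, -0.3, 0.4]
grip_width: -0.0
```

```bash
python3 - <<'E'
from h import *
st()
c=cap("top"); crop(c,160,130,310,220,5,"t3.png")
E
```

```text
t 3.1 pos [0.4471 0.0229 0.0171] xyaw 2.97 zax [-0.001 -0.    -1.   ] F [-0.57 -0.27  0.39] w -0.0
```

View pics/t3.png

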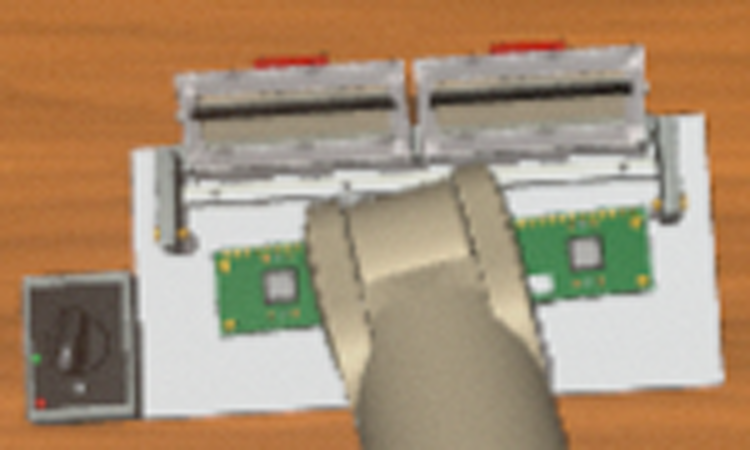

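The hand stands in front of the board at mid-length, and the view shows the board clear of the fingers. Next I push it slowly.

Call:
{"op": "move_arm", "data": {"commands": [0.04, 0, 0, 0, 0, 0, 0.08, 0, 0, 0, 0, 0, 0.12, 0, 0, 0, 0, 0, 0.14, 0, 0, 0, 0, 0, 0.16, 0, 0, 0, 0, 0, 0.18, 0, 0, 0, 0, 0, 0.2, 0, 0, 0, 0, 0, 0.22, 0, 0, 0, 0, 0, 0.24, 0, 0, 0, 0, 0, 0.26, 0, 0, 0, 0, 0, 0.28, 0, 0, 0, 0, 0, 0.28, 0, 0, 0, 0, 0]}}

```text
clock: 4.65
tool_pos: [0.4894, 0.0261, 0.0173]
eef_rot: [-0.0, 1.0, 0.027, 0.0]
contact_force: [0.4, 0.4, -0.7]
grip_width: -0.0
```

Call:
{"op": "move_arm", "data": {"commands": [0.01, 0, 0, 0, 0, 0, 0.02, 0, 0, 0, 0, 0, 0.03, 0, 0, 0, 0, 0, 0.04, 0, 0, 0, 0, 0]}}

```text
clock: 5.15
tool_pos: [0.4953, 0.0264, 0.0174]
eef_rot: [-0.0, 1.0, 0.027, 0.0]
contact_force: [-1.1, -0.2, 0.2]
grip_width: -0.0001
```

```bash
python3 - <<'E'
from h import *
st()
c=cap("top"); crop(c,160,130,310,220,5,"t4.png")
c=cap("scene"); crop(c,215,130,345,255,5,"s4.png")
E
```

```text
t 5.15 pos [0.4953 0.0264 0.0174] xyaw 3.04 zax [ 0.  0. -1.] F [-1.15 -0.19  0.21] w -0.0001
```

View pics/t4.png

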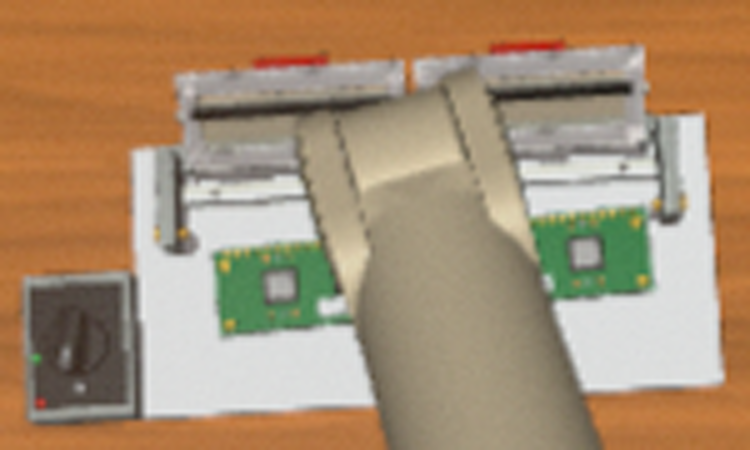

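View pics/s4.png

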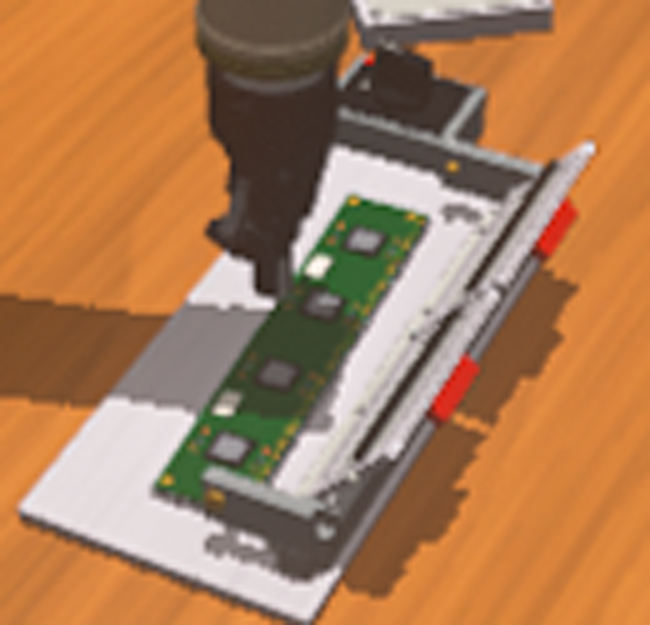

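```bash
python3 - <<'E'
from h import *
c=cap("scene");t=cap("top")
p=pose()[0]
q=proj(c,p);print((q-[215,130])*5, (proj(t,p)-[160,130])*5)
for uv in [(270,290),(300,290),(155,490),(165,480),(345,200)]:
  a=(215+uv[0]/5,130+uv[1]/5); print(uv,ray(c,*a,.022).round(4),ray(c,*a,.012).round(4),dpt(c,*a).round(4))
for uv in [(220,335),(650,292)]:
  a=(160+uv[0]/5,130+uv[1]/5); print(uv,ray(t,*a,.022).round(4),dpt(t,*a).round(4))
E
```

```text
[270.14155892 335.90525597] [434.78302788 294.87685802]
(270, 290) [0.4759 0.0597 0.022 ] [0.4701 0.0697 0.012 ] [0.5016 0.0152 0.0668]
(300, 290) [0.4925 0.0693 0.022 ] [0.4869 0.0793 0.012 ] [0.4916 0.0709 0.0204]
(155, 490) [ 0.5064 -0.1263  0.022 ] [ 0.501  -0.1184  0.012 ] [ 0.5024 -0.1203  0.0145]
(165, 480) [ 0.5072 -0.1166  0.022 ] [ 0.5018 -0.1086  0.012 ] [ 0.508  -0.1178  0.0235]
(345, 200) [0.4735 0.1645 0.022 ] [0.4677 0.1756 0.012 ] [0.4716 0.1681 0.0187]
(220, 335) [0.4672 0.173  0.022 ] [0.4687 0.1745 0.0102]
(650, 292) [ 0.4961 -0.1206  0.022 ] [ 0.4984 -0.1216  0.0062]
```

```bash
python3 - <<'E'
from h import *
c=cap("scene"); crop(c,240,110,310,220,7,"s5.png")
for v in range(170,202,2): print(v,[ (dpt(c,u,v)*1000).round(0).astype(int).tolist() for u in (264,268,270,272)])
E
```

```text
170 [[505, -19, 162], [509, -2, 152], [510, 7, 145], [515, 9, 146]]
172 [[501, -12, 148], [508, -1, 143], [508, 10, 136], [514, 12, 137]]
174 [[504, -18, 146], [499, 14, 122], [506, 14, 124], [515, 10, 130]]
176 [[511, -30, 150], [490, 30, 99], [508, 9, 121], [515, 10, 123]]
178 [[511, -29, 142], [501, 10, 110], [506, 13, 110], [508, 21, 105]]
180 [[513, -33, 138], [509, -3, 114], [507, 13, 102], [510, 19, 100]]
182 [[496, -5, 104], [511, -7, 111], [505, 16, 92], [507, 24, 87]]
184 [[447, 77, 14], [501, 10, 86], [502, 20, 79], [506, 25, 77]]
186 [[450, 72, 10], [499, 14, 75], [504, 17, 74], [507, 23, 71]]
188 [[456, 62, 12], [499, 14, 67], [504, 17, 67], [508, 23, 64]]
190 [[460, 55, 10], [473, 59, 13], [504, 16, 59], [490, 55, 23]]
192 [[465, 46, 11], [478, 49, 14], [487, 46, 20], [494, 47, 22]]
194 [[469, 39, 9], [488, 32, 24], [493, 36, 22], [498, 40, 22]]
196 [[476, 28, 12], [492, 25, 22], [497, 29, 21], [502, 34, 20]]
198 [[480, 21, 11], [496, 18, 21], [501, 22, 20], [507, 24, 22]]
200 [[489, 6, 19], [500, 11, 20], [506, 13, 21], [512, 16, 21]]
```

View pics/s5.png

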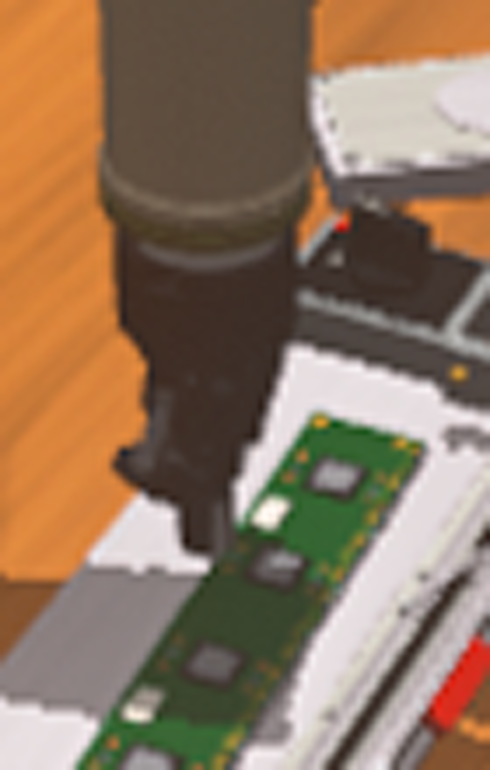

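The fingertips show at about z=0.056 by depth, while the reported TCP z is 0.017, and the board has not moved. So the TCP reading or the rendering disagrees by about 40 mm. I'll back off and find the true height by touching the bed gently.

Call:
{"op": "move_arm", "data": {"commands": [-0.15, 0, 0, 0, 0, 0, -0.3, 0, 0, 0, 0, 0, -0.3, 0, 0, 0, 0, 0]}}

```text
clock: 5.78
tool_pos: [0.4491, 0.0237, 0.0172]
eef_rot: [0.0, 1.0, 0.027, -0.0]
contact_force: [0.0, -0.4, 1.0]
grip_width: -0.0002
```

Call:
{"op": "move_arm", "data": {"commands": [0, 0, 0.02, 0, 0, 0, 0, 0, 0.04, 0, 0, 0, 0, 0, 0.04, 0, 0, 0]}}

```text
clock: 6.15
tool_pos: [0.4504, 0.0242, 0.0109]
eef_rot: [-0.0, 1.0, 0.027, -0.0]
contact_force: [0.4, -0.6, 0.4]
grip_width: 0.0
```

Call:
{"op": "move_arm", "data": {"commands": [0, 0, 0.03, 0, 0, 0, 0, 0, 0.06, 0, 0, 0, 0, 0, 0.06, 0, 0, 0]}}

```text
clock: 6.52
tool_pos: [0.4499, 0.024, 0.0018]
eef_rot: [-0.0, 1.0, 0.027, -0.0]
contact_force: [-0.1, -0.4, 0.3]
grip_width: 0.0003
```

```bash
python3 - <<'E'
from h import *
st()
c=cap("scene"); crop(c,240,110,310,220,7,"s6.png")
E
```

```text
t 6.53 pos [0.4499 0.024  0.0018] xyaw 3.05 zax [-0.001  0.    -1.   ] F [-0.07 -0.44  0.28] w 0.0003
```

View pics/s6.png

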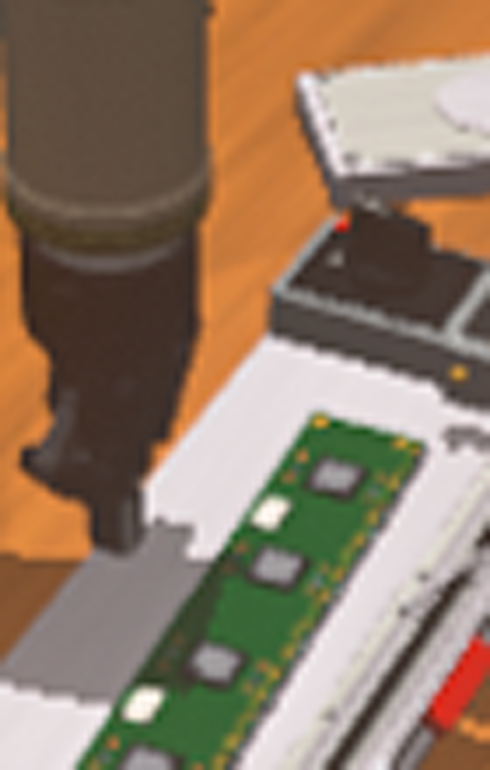

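```bash
python3 - <<'E'
from h import *
c=cap("scene");p=pose()[0]
print(proj(c,p)-[240,110])
for v in range(182,192,1): print(v,[ (dpt(c,u,v)*1000).round(0).astype(int).tolist() for u in (254,256,258)])
for z in (.03,.035,.04,.045): print(z,((proj(c,[p[0],p[1],z])-[240,110])*7).round(0))
E
```

```text
[16.48292825 86.3679604 ]
182 [[464, -9, 93], [466, -1, 88], [461, 18, 71]]
183 [[451, 10, 69], [460, 8, 74], [460, 19, 67]]
184 [[452, 8, 67], [458, 11, 67], [461, 17, 64]]
185 [[450, 13, 58], [457, 12, 63], [459, 20, 57]]
186 [[447, 16, 51], [457, 12, 59], [461, 17, 56]]
187 [[450, 11, 52], [456, 13, 53], [463, 15, 54]]
188 [[450, 12, 47], [457, 11, 51], [461, 17, 48]]
189 [[432, 40, 14], [454, 17, 41], [460, 19, 41]]
190 [[433, 38, 11], [438, 41, 12], [444, 44, 11]]
191 [[434, 35, 9], [439, 39, 9], [446, 41, 10]]
0.03 [114. 559.]
0.035 [114. 551.]
0.04 [114. 542.]
0.045 [113. 534.]
```

Call:
{"op": "move_arm", "data": {"commands": [0, 0, 0.03, 0, 0, 0, 0, 0, 0.06, 0, 0, 0, 0, 0, 0.1, 0, 0, 0, 0, 0, 0.1, 0, 0, 0]}}

```text
clock: 7.12
tool_pos: [0.4498, 0.024, -0.0133]
eef_rot: [-0.0, 1.0, 0.027, -0.001]
contact_force: [-0.9, 0.3, 0.7]
grip_width: 0.0001
```

Call:
{"op": "move_arm", "data": {"commands": [0, 0, 0.01, 0, 0, 0, 0, 0, 0.02, 0, 0, 0, 0, 0, 0.02, 0, 0, 0]}}

```text
clock: 7.5
tool_pos: [0.4503, 0.024, -0.0157]
eef_rot: [-0.0, 1.0, 0.027, 0.0]
contact_force: [-0.2, 0.2, 0.0]
grip_width: 0.0
```

Call:
{"op": "move_arm", "data": {"commands": [0, 0, 0.01, 0, 0, 0, 0, 0, 0.02, 0, 0, 0, 0, 0, 0.02, 0, 0, 0]}}

```text
clock: 7.88
tool_pos: [0.4502, 0.024, -0.0188]
eef_rot: [-0.0, 1.0, 0.027, -0.0]
contact_force: [-0.1, 0.6, -0.5]
grip_width: -0.0002
```

Call:
{"op": "move_arm", "data": {"commands": [0, 0, 0.01, 0, 0, 0, 0, 0, 0.02, 0, 0, 0, 0, 0, 0.02, 0, 0, 0]}}

```text
clock: 8.25
tool_pos: [0.4502, 0.024, -0.0218]
eef_rot: [-0.0, 1.0, 0.027, -0.0]
contact_force: [-0.2, 0.3, -1.1]
grip_width: -0.0001
```

```bash
python3 - <<'E'
from h import *
st()
c=cap("scene"); crop(c,240,110,310,220,7,"s7.png")
for v in range(186,200,1): print(v,[ (dpt(c,u,v)*1000).round(0).astype(int).tolist() for u in (254,256,258)])
E
```

```text
t 8.25 pos [ 0.4502  0.024  -0.0218] xyaw 3.04 zax [-0.  0. -1.] F [-0.15  0.33 -1.07] w -0.0001
186 [[465, -12, 80], [464, 1, 69], [463, 15, 58]]
187 [[465, -12, 76], [467, -5, 71], [464, 12, 57]]
188 [[465, -13, 72], [467, -4, 67], [464, 13, 52]]
189 [[450, 12, 43], [458, 10, 48], [462, 16, 45]]
190 [[450, 11, 39], [460, 7, 47], [459, 20, 37]]
191 [[451, 10, 36], [457, 11, 38], [459, 20, 33]]
192 [[449, 12, 30], [458, 10, 36], [459, 19, 29]]
193 [[448, 14, 24], [457, 10, 30], [458, 21, 23]]
194 [[446, 16, 17], [455, 14, 22], [461, 16, 23]]
195 [[444, 20, 8], [450, 21, 11], [460, 17, 18]]
196 [[450, 10, 14], [454, 16, 12], [460, 18, 12]]
197 [[450, 10, 11], [453, 16, 7], [459, 19, 7]]
198 [[452, 6, 10], [455, 13, 6], [463, 12, 11]]
199 [[456, 0, 13], [460, 5, 11], [464, 11, 7]]
```

View pics/s7.png

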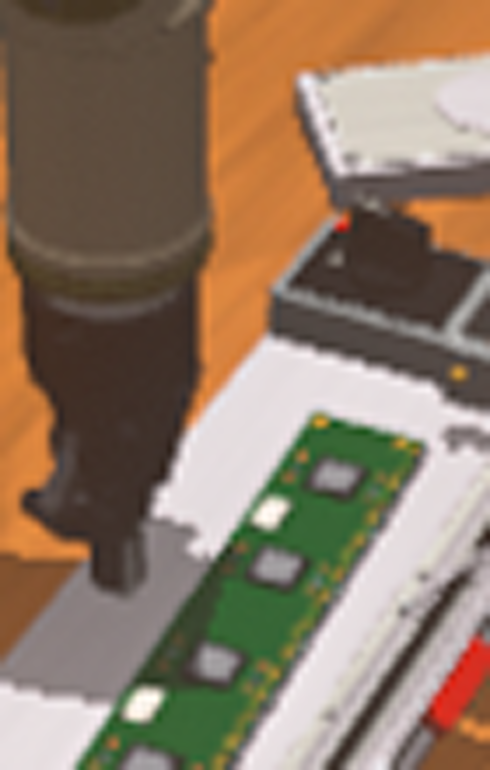

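Call:
{"op": "move_arm", "data": {"commands": [0, 0, 0.01, 0, 0, 0, 0, 0, 0.01, 0, 0, 0]}}

```text
clock: 8.55
tool_pos: [0.4502, 0.024, -0.0233]
eef_rot: [-0.0, 1.0, 0.027, -0.0]
contact_force: [-0.1, -0.0, -0.1]
grip_width: 0.0001
```

Call:
{"op": "move_arm", "data": {"commands": [0, 0, 0.01, 0, 0, 0, 0, 0, 0.01, 0, 0, 0]}}

```text
clock: 8.8
tool_pos: [0.4502, 0.024, -0.0248]
eef_rot: [-0.0, 1.0, 0.027, -0.0]
contact_force: [-0.0, 1.4, 0.3]
grip_width: 0.0001
```

Call:
{"op": "move_arm", "data": {"commands": [0, 0, 0.01, 0, 0, 0, 0, 0, 0.01, 0, 0, 0]}}

```text
clock: 9.05
tool_pos: [0.4502, 0.024, -0.0263]
eef_rot: [-0.0, 1.0, 0.027, -0.0]
contact_force: [0.4, 0.2, 0.8]
grip_width: 0.0001
```

Call:
{"op": "move_arm", "data": {"commands": [0, 0, 0.01, 0, 0, 0, 0, 0, 0.01, 0, 0, 0]}}

```text
clock: 9.3
tool_pos: [0.4503, 0.024, -0.0265]
eef_rot: [0.0, 1.0, 0.027, -0.0]
contact_force: [-8.9, -0.8, 19.2]
grip_width: 0.0002
```

Call:
{"op": "move_arm", "data": {"commands": [0, 0, 0.01, 0, 0, 0, 0, 0, 0.01, 0, 0, 0]}}

```text
clock: 9.55
tool_pos: [0.4504, 0.0239, -0.0266]
eef_rot: [0.001, 1.0, 0.027, 0.0]
contact_force: [-16.4, -0.7, 42.8]
grip_width: -0.0001
```

```bash
python3 - <<'E'
from h import *
st()
c=cap("scene"); crop(c,240,110,310,220,7,"s8.png")
E
```

```text
t 9.55 pos [ 0.4504  0.0239 -0.0266] xyaw 3.05 zax [ 0.    -0.002 -1.   ] F [-16.43  -0.65  42.81] w -0.0001
```

View pics/s8.png

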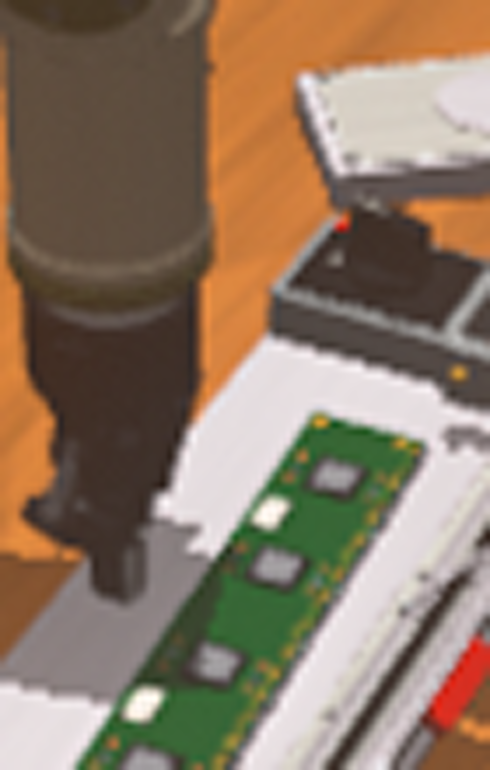

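Call:
{"op": "move_arm", "data": {"commands": [0, 0, -0.02, 0, 0, 0, 0, 0, -0.045, 0, 0, 0, 0, 0, -0.045, 0, 0, 0]}}

```text
clock: 9.98
tool_pos: [0.4504, 0.024, -0.0223]
eef_rot: [-0.0, 1.0, 0.026, 0.0]
contact_force: [0.7, 0.3, 0.5]
grip_width: 0.0003
```

```bash
python3 - <<'E'
from h import *
st()
c=cap("scene"); print(ray(c,256.9,194.5,.016))
E
```

```text
t 9.97 pos [ 0.4504  0.024  -0.0223] xyaw 3.04 zax [ 0.  0. -1.] F [0.66 0.33 0.53] w 0.0003
[0.45490357 0.01940215 0.016     ]
```

xy agrees with the view, and z carries a +38.5 mm offset (bed touch at reported -0.0265). Pushing at the right height now.

Call:
{"op": "move_arm", "data": {"commands": [0.04, 0, 0, 0, 0, 0, 0.07, 0, 0, 0, 0, 0, 0.1, 0, 0, 0, 0, 0, 0.12, 0, 0, 0, 0, 0, 0.14, 0, 0, 0, 0, 0, 0.16, 0, 0, 0, 0, 0, 0.18, 0, 0, 0, 0, 0, 0.2, 0, 0, 0, 0, 0, 0.21, 0, 0, 0, 0, 0]}}

```text
clock: 11.15
tool_pos: [0.482, 0.0257, -0.0225]
eef_rot: [-0.0, 1.0, 0.027, 0.0]
contact_force: [-0.7, -0.1, -1.7]
grip_width: -0.0002
```

Call:
{"op": "move_arm", "data": {"commands": [0.01, 0, 0, 0, 0, 0, 0.02, 0, 0, 0, 0, 0, 0.03, 0, 0, 0, 0, 0, 0.04, 0, 0, 0, 0, 0]}}

```text
clock: 11.65
tool_pos: [0.4879, 0.026, -0.0224]
eef_rot: [-0.0, 1.0, 0.027, 0.0]
contact_force: [-1.9, -1.2, -1.1]
grip_width: -0.0002
```

```bash
python3 - <<'E'
from h import *
st()
c=cap("scene"); crop(c,215,130,345,255,5,"s9.png")
E
```

```text
t 11.65 pos [ 0.4879  0.026  -0.0224] xyaw 3.04 zax [ 0.  0. -1.] F [-1.91 -1.21 -1.06] w -0.0002
```

View pics/s9.png

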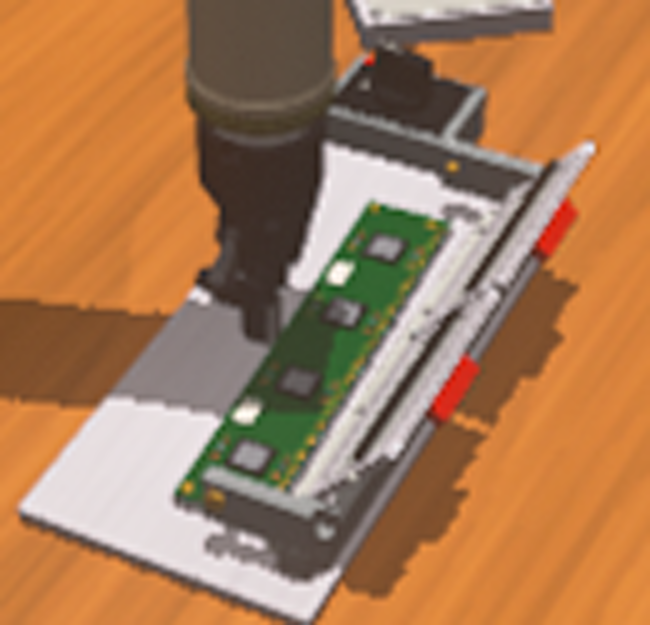

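The board is moving, and its right end (285,480) is nearly at the rail. I'll keep pushing and watch the force.

Call:
{"op": "move_arm", "data": {"commands": [0.01, 0, 0, 0, 0, 0, 0.02, 0, 0, 0, 0, 0, 0.03, 0, 0, 0, 0, 0, 0.04, 0, 0, 0, 0, 0, 0.04, 0, 0, 0, 0, 0]}}

```text
clock: 12.32
tool_pos: [0.4939, 0.0265, -0.0224]
eef_rot: [-0.0, 1.0, 0.027, 0.0]
contact_force: [-1.9, -0.5, -0.6]
grip_width: -0.0002
```

Call:
{"op": "move_arm", "data": {"commands": [0.01, 0, 0, 0, 0, 0, 0.02, 0, 0, 0, 0, 0, 0.03, 0, 0, 0, 0, 0, 0.03, 0, 0, 0, 0, 0]}}

```text
clock: 12.82
tool_pos: [0.4985, 0.0266, -0.0224]
eef_rot: [-0.0, 1.0, 0.027, 0.0]
contact_force: [-1.2, 1.1, -0.8]
grip_width: 0.0003
```

Call:
{"op": "move_arm", "data": {"commands": [0.01, 0, 0, 0, 0, 0, 0.02, 0, 0, 0, 0, 0, 0.02, 0, 0, 0, 0, 0]}}

```text
clock: 13.2
tool_pos: [0.4985, 0.0266, -0.0227]
eef_rot: [0.0, 1.0, 0.027, -0.003]
contact_force: [-12.7, 0.5, 10.5]
grip_width: 0.0
```

```bash
python3 - <<'E'
from h import *
st()
c=cap("scene"); crop(c,215,130,345,255,5,"s10.png")
c=cap("top"); crop(c,160,130,310,220,5,"t10.png")
E
```

```text
t 13.2 pos [ 0.4985  0.0266 -0.0227] xyaw 3.06 zax [-0.005 -0.001 -1.   ] F [-12.73   0.46  10.53] w 0.0
```

View pics/s10.png

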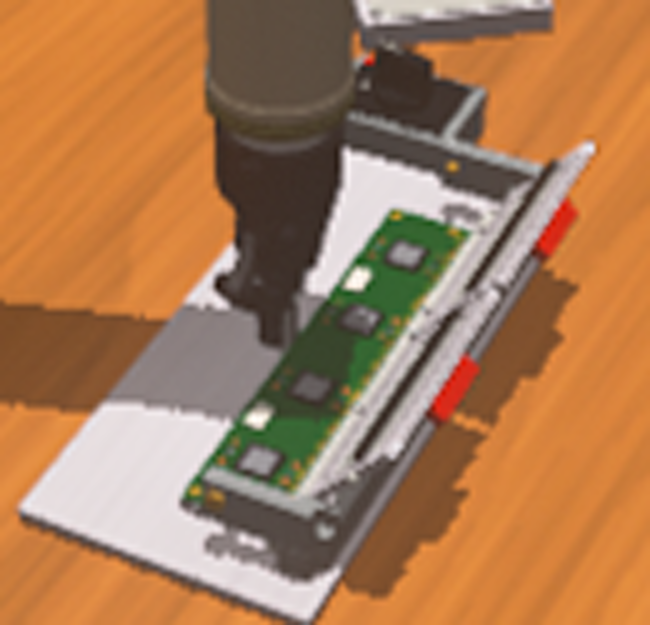

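View pics/t10.png

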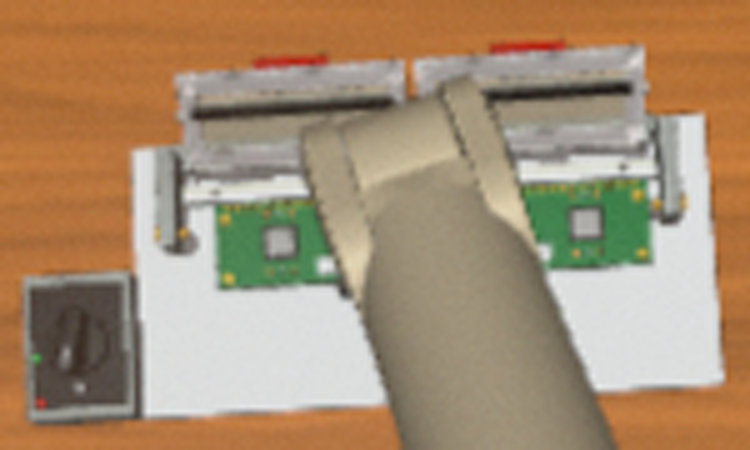

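Both board ends look flush in both views. A touch more push, then I'll retreat and lift.

Call:
{"op": "move_arm", "data": {"commands": [0.01, 0, 0, 0, 0, 0, 0.01, 0, 0, 0, 0, 0, -0.05, 0, 0, 0, 0, 0, -0.15, 0, -0.1, 0, 0, 0, -0.15, 0.3, -0.5, 0, 0, 0, -0.15, 0.7, -0.7, 0, 0, 0, -0.15, 1, -0.7, 0, 0, 0, -0.15, 1, -0.7, 0, 0, 0], "hand": 1}}

```text
clock: 14.3
tool_pos: [0.4875, -0.131, 0.0839]
eef_rot: [0.002, 1.0, 0.022, 0.002]
contact_force: [0.1, 0.8, 0.1]
grip_width: 0.0
```

```bash
cat >> h.py <<'E'
ZO=.0385
def measure():
    c=cap("top"); H=lab(c);h,s,v=[H[...,i].astype(int) for i in range(3)]
    g=(h>40)&(h<75)&(s>90); g[:,310:]=0
    print("board",rect(c,g,.022,200))
    m=(s<60)&(v>120); m[:,:326]=0;m[:,386:]=0;m[:160]=0;m[226:]=0
    print("sinks",rect(c,m,.020))
    return c
E
python3 - <<'E'
from h import *
st(); c=measure()
crop(c,160,130,310,220,5,"t11.png")
for a in [(197,171),(291,165.6)]: print(ray(c,*a,.025))
E
```

```text
t 14.3 pos [ 0.4875 -0.131   0.0839] xyaw 2.5 zax [ 0.004 -0.003 -1.   ] F [0.12 0.76 0.1 ] w 0.0
board [(((537.3134155273438, 45.05342102050781), (53.47773742675781, 287.04052734375), 3.693197727203369), 1030.0)]
sinks [(((437.4073791503906, -296.6510925292969), (38.86132049560547, 35.77961730957031), 21.59571075439453), 102.5), (((439.9920349121094, -384.3623352050781), (35.878849029541016, 40.979103088378906), 59.46554946899414), 104.5), (((535.7421875, -249.1300048828125), (10.237125396728516, 104.17804718017578), 88.707275390625), 32.0)]
[0.55698492 0.19805832 0.025     ]
[ 0.57463012 -0.12465916  0.025     ]
```

View pics/t11.png

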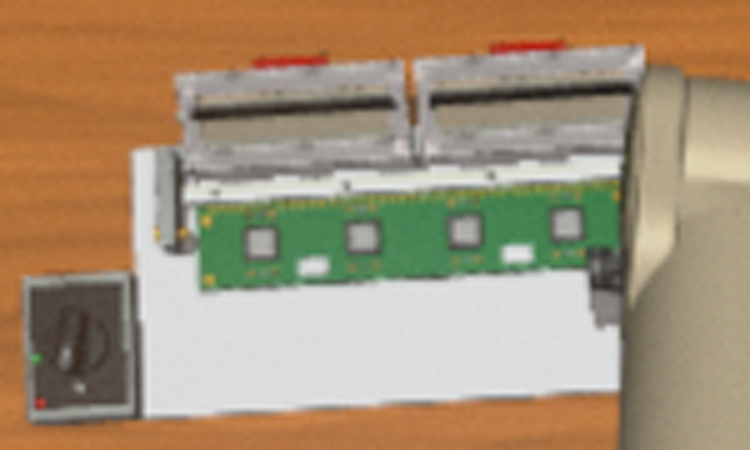

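```bash
python3 - <<'E'
from h import *
go([.4374,-.2967,.06],down(21.6))
E
```

```text
units [-0.386  1.111  0.155] [ 0.001 -0.001 -0.21 ]  rows>= 2.8
```

Call:
{"op": "move_arm", "data": {"commands": [-0.1, 0.3, 0, 0, 0, -0.08, -0.25, 0.7, 0, 0, 0, -0.15, -0.38, 1, 0.1, 0, 0, -0.21, -0.38, 1, 0.1, 0, 0, -0.21], "hand": 0}}

```text
clock: 14.85
tool_pos: [0.4352, -0.2803, 0.0661]
eef_rot: [-0.0, 0.982, 0.188, -0.001]
contact_force: [0.6, 0.6, 0.2]
grip_width: 0.0722
```

```bash
python3 - <<'E'
from h import *
st(); c=measure()
crop(c,160,130,310,220,5,"t12.png");crop(c,320,155,420,255,5,"t12b.png")
c=cap("scene"); crop(c,215,130,345,255,5,"s12.png")
go([.4374,-.2967,-.0335],down(21.6))
E
```

```text
t 14.85 pos [ 0.4352 -0.2803  0.0661] xyaw 21.64 zax [-0.002 -0.    -1.   ] F [0.6  0.58 0.22] w 0.0722
board [(((538.2761840820312, 45.165367126464844), (55.8727912902832, 293.3655700683594), 3.3972537517547607), 1061.5)]
sinks [(((478.3612060546875, -332.57427978515625), (30.807580947875977, 30.869237899780273), 89.84883117675781), 45.5), (((504.81268310546875, -399.0151062011719), (82.14259338378906, 64.82909393310547), 85.63345336914062), 146.5)]
units [-0.056  0.127  0.672] [-0.001 -0.     0.004]  rows>= 1.6
```

View pics/t12.png

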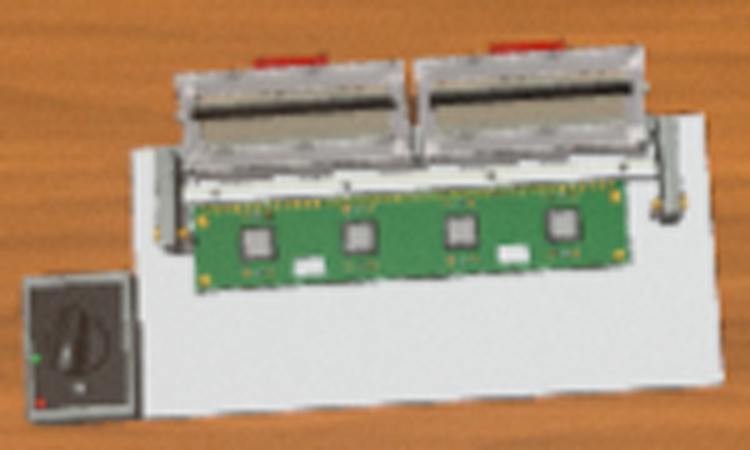

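View pics/t12b.png

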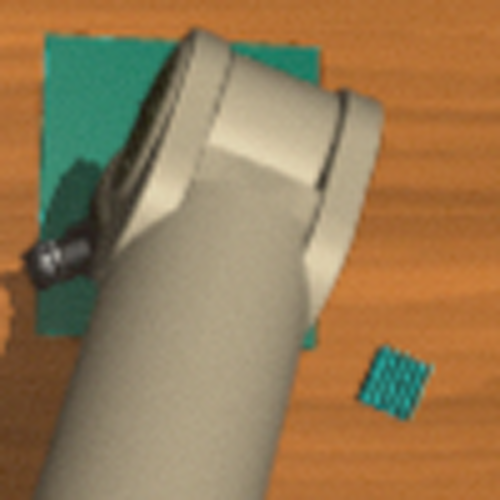

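View pics/s12.png

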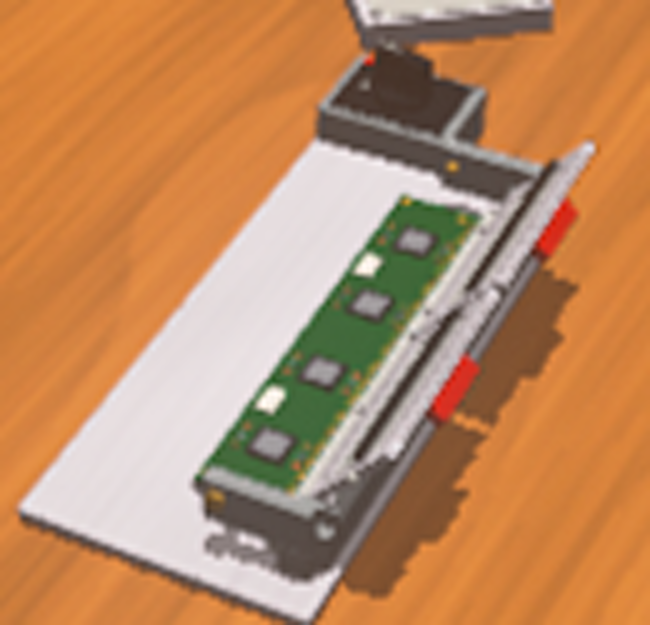

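The board was knocked about 14 mm sideways along the rail, and its yaw is 3.40° against the rail's 3.13°. I'll push it again near each end to be sure it is flush.

```bash
python3 - <<'E'
from h import *
go([.465,-.14,.05],down(3.1))
E
```

```text
units [ 0.505 -0.774  0.116] [-0.001 -0.     0.209]  rows>= 2.2
```

Call:
{"op": "move_arm", "data": {"commands": [0.15, -0.25, 0, 0, 0, 0.07, 0.35, -0.55, 0.05, 0, 0, 0.14, 0.5, -0.77, 0.1, 0, 0, 0.209, 0.5, -0.77, 0.1, 0, 0, 0.209], "hand": 1}}

```text
clock: 15.45
tool_pos: [0.4654, -0.1353, 0.0527]
eef_rot: [-0.001, 0.999, 0.032, 0.0]
contact_force: [-0.1, -1.2, 0.2]
grip_width: 0.0121
```

Call:
{"op": "move_arm", "data": {"commands": [0, -0.3, 0, 0, 0, 0, 0, -0.65, 0, 0, 0, 0, 0, -1, 0, 0, 0, 0, 0, -1, 0, 0, 0, 0]}}

```text
clock: 15.95
tool_pos: [0.456, 0.0135, 0.0533]
eef_rot: [-0.001, 0.999, 0.032, 0.001]
contact_force: [-0.1, -1.2, 1.4]
grip_width: -0.0002
```

```bash
python3 - <<'E'
from h import *
st()
go([.470,.125,-.0225],down(3.1))
E
```

```text
t 15.95 pos [0.456  0.0135 0.0533] xyaw 3.7 zax [ 0.002  0.001 -1.   ] F [-0.11 -1.18  1.36] w -0.0002
units [ 0.14  -0.735  0.507] [-0.001 -0.001  0.007]  rows>= 2.2
```

Call:
{"op": "move_arm", "data": {"commands": [0.05, -0.35, 0, 0, 0, 0, 0.14, -0.735, 0.1, 0, 0, 0.007, 0.14, -0.735, 0.3, 0, 0, 0.007, 0.14, -0.735, 0.45, 0, 0, 0.007, 0.14, -0.735, 0.507, 0, 0, 0.007, 0.14, -0.735, 0.507, 0, 0, 0.007]}}

```text
clock: 16.7
tool_pos: [0.4709, 0.1189, -0.0234]
eef_rot: [-0.0, 1.0, 0.022, -0.0]
contact_force: [0.0, 0.1, 1.1]
grip_width: 0.0001
```

Call:
{"op": "move_arm", "data": {"commands": [0.04, 0, 0, 0, 0, 0, 0.08, 0, 0, 0, 0, 0, 0.11, 0, 0, 0, 0, 0, 0.13, 0, 0, 0, 0, 0, 0.13, 0, 0, 0, 0, 0]}}

```text
clock: 17.32
tool_pos: [0.4906, 0.12, -0.0235]
eef_rot: [-0.0, 1.0, 0.022, 0.0]
contact_force: [0.0, -0.0, 0.3]
grip_width: 0.0001
```

Call:
{"op": "move_arm", "data": {"commands": [0.01, 0, 0, 0, 0, 0, 0.02, 0, 0, 0, 0, 0, 0.02, 0, 0, 0, 0, 0]}}

```text
clock: 17.7
tool_pos: [0.493, 0.12, -0.0236]
eef_rot: [0.0, 1.0, 0.022, -0.0]
contact_force: [-1.3, 0.2, -0.1]
grip_width: -0.0001
```

Call:
{"op": "move_arm", "data": {"commands": [0.01, 0, 0, 0, 0, 0, 0.01, 0, 0, 0, 0, 0]}}

```text
clock: 17.95
tool_pos: [0.493, 0.12, -0.0238]
eef_rot: [0.0, 1.0, 0.022, -0.002]
contact_force: [-8.2, -0.5, 5.9]
grip_width: -0.0003
```

Call:
{"op": "move_arm", "data": {"commands": [0.01, 0, 0, 0, 0, 0, 0.01, 0, 0, 0, 0, 0]}}

```text
clock: 18.2
tool_pos: [0.493, 0.12, -0.024]
eef_rot: [0.001, 1.0, 0.022, -0.003]
contact_force: [-12.6, -1.7, 10.6]
grip_width: -0.0003
```

Call:
{"op": "move_arm", "data": {"commands": [-0.05, 0, 0, 0, 0, 0, -0.12, 0.05, 0, 0, 0, 0, -0.12, 0.35, 0, 0, 0, 0.0, -0.12, 0.7, 0, 0, 0, 0, -0.12, 1, 0, 0, 0, 0, -0.12, 1, 0, 0, 0, 0]}}

```text
clock: 18.95
tool_pos: [0.4846, -0.0358, -0.0236]
eef_rot: [0.001, 1.0, 0.018, 0.0]
contact_force: [-0.2, 0.3, 0.5]
grip_width: -0.0
```

```bash
python3 - <<'E'
from h import *
st()
c=measure()
E
```

```text
t 18.95 pos [ 0.4846 -0.0358 -0.0236] xyaw 2.06 zax [ 0.    -0.002 -1.   ] F [-0.17  0.34  0.5 ] w -0.0
board [(((534.322021484375, 109.55879974365234), (55.356319427490234, 164.44064331054688), 3.6931333541870117), 579.5)]
sinks [(((437.4073791503906, -296.6510925292969), (38.86132049560547, 35.77961730957031), 21.59571075439453), 102.5), (((439.9920349121094, -384.3623352050781), (35.878849029541016, 40.979103088378906), 59.46554946899414), 105.5)]
```

Call:
{"op": "move_arm", "data": {"commands": [0.04, 0, 0, 0, 0, 0, 0.08, 0, 0, 0, 0, 0, 0.1, 0, 0, 0, 0, 0, 0.11, 0, 0, 0, 0, 0, 0.11, 0, 0, 0, 0, 0]}}

```text
clock: 19.62
tool_pos: [0.5014, -0.0294, -0.0236]
eef_rot: [-0.0, 1.0, 0.022, -0.0]
contact_force: [-0.1, -0.1, -0.0]
grip_width: 0.0001
```

Call:
{"op": "move_arm", "data": {"commands": [0.01, 0, 0, 0, 0, 0, 0.01, 0, 0, 0, 0, 0]}}

```text
clock: 19.88
tool_pos: [0.5017, -0.0296, -0.0238]
eef_rot: [-0.0, 1.0, 0.022, -0.001]
contact_force: [-4.0, 0.0, 3.0]
grip_width: -0.0001
```

Call:
{"op": "move_arm", "data": {"commands": [0.01, 0, 0, 0, 0, 0, 0.01, 0, 0, 0, 0, 0]}}

```text
clock: 20.12
tool_pos: [0.5017, -0.0296, -0.0239]
eef_rot: [0.0, 1.0, 0.022, -0.002]
contact_force: [-10.4, 1.3, 8.0]
grip_width: -0.0001
```

Contact points (0.493, 0.120), (0.4984, 0.0266) and (0.5017, -0.0296) are collinear, so the front edge is straight at yaw 3.3° and the board is flush. Going for sink A.

Call:
{"op": "move_arm", "data": {"commands": [-0.05, 0, 0, 0, 0, 0, -0.15, 0, -0.1, 0, 0, 0, -0.2, 0.2, -0.4, 0, 0, -0.05, -0.2, 0.5, -0.6, 0, 0, -0.1, -0.25, 0.8, -0.6, 0, 0, -0.15, -0.3, 1, -0.6, 0, 0, -0.2, -0.3, 1, -0.6, 0, 0, -0.2], "hand": 0}}

```text
clock: 21.0
tool_pos: [0.4654, -0.1848, 0.0666]
eef_rot: [0.001, 0.984, 0.176, 0.0]
contact_force: [-0.5, -0.3, -0.4]
grip_width: 0.0852
```

```bash
python3 - <<'E'
from h import *
st()
c=measure()
for x,y in [(258,242),(359,238),(461,231),(564,224)]: print(ray(c,160+x/5,130+y/5,.024))
# chip detection
H=lab(c);s=H[...,1].astype(int)
m=(s<70); m[:165]=0;m[192:]=0;m[:,:200]=0;m[:,287:]=0
n,l,stt,ce=cv2.connectedComponentsWithStats(m.astype(np.uint8),connectivity=4)
for i in range(1,n):
    if 10<stt[i,4]<120: print(stt[i],ce[i],ray(c,*ce[i],.024).round(4))
go([.4374,-.2967,.03],down(21.6))
E
```

```text
t 21.0 pos [ 0.4654 -0.1848  0.0666] xyaw 20.22 zax [ 0.001 -0.001 -1.   ] F [-0.46 -0.33 -0.41] w 0.0852
board [(((538.3590087890625, 44.98048400878906), (55.52056884765625, 293.4159240722656), 3.2910070419311523), 1067.5)]
sinks [(((439.9920349121094, -384.3623352050781), (35.878849029541016, 40.979103088378906), 59.46554946899414), 105.5), (((552.3660888671875, -271.6847229003906), (54.579071044921875, 41.8684196472168), 88.75775146484375), 101.5), (((503.5945739746094, -296.9344482421875), (61.9652099609375, 168.18539428710938), 83.24166870117188), 145.5)]
[0.53121088 0.14756181 0.024     ]
[0.53376878 0.07822612 0.024     ]
[0.53840412 0.00831522 0.024     ]
[ 0.5430314 -0.0621929  0.024    ]
[269 171   7   8  45] [271.97777778 174.57777778] [ 0.5438 -0.0594  0.024 ]
[249 173   7   7  47] [251.87234043 176.        ] [0.5391 0.0094 0.024 ]
[228 174   8   7  50] [231.22 177.12] [0.5354 0.0802 0.024 ]
[208 175   7   7  48] [211.0625 178.0625] [0.5324 0.1494 0.024 ]
[259 179   7   4  27] [262.11111111 180.44444444] [ 0.5236 -0.0256  0.024 ]
units [-0.443  0.647  0.244] [ 0.    -0.    -0.014]  rows>= 2.0
```

Call:
{"op": "move_arm", "data": {"commands": [-0.15, 0.2, 0, 0, 0, 0, -0.3, 0.45, 0.1, 0, 0, -0.01, -0.44, 0.645, 0.24, 0, 0, -0.014, -0.44, 0.645, 0.24, 0, 0, -0.014]}}

```text
clock: 21.55
tool_pos: [0.4363, -0.2965, 0.0288]
eef_rot: [-0.001, 0.982, 0.187, -0.001]
contact_force: [-0.3, 1.1, -0.6]
grip_width: 0.0853
```

```bash
python3 - <<'E'
from h import *
st()
go([.4374,-.2967,-.0335],down(21.6))
c=cap("scene"); crop(c,150,220,250,320,6,"s13.png")
E
```

```text
t 21.55 pos [ 0.4363 -0.2965  0.0288] xyaw 21.52 zax [-0.002  0.001 -1.   ] F [-0.26  1.06 -0.65] w 0.0853
units [0.007 0.005 0.415] [-0.001  0.001 -0.001]  rows>= 1.0
```

View pics/s13.png

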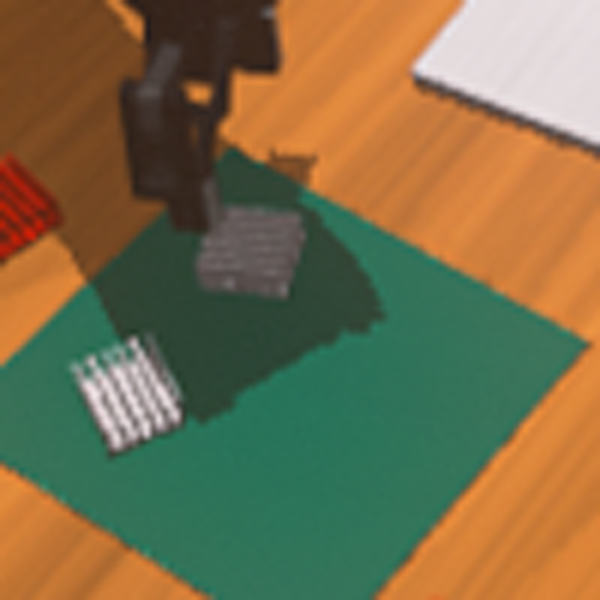

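```bash
python3 - <<'E'
from h import *
c=cap("scene");p,r,o=pose(); Rm=r.as_matrix()
for name,q in dict(tcp=[p[0],p[1],p[2]+ZO],tipL=p+Rm[:,1]*.05+[0,0,ZO+.013],tipR=p-Rm[:,1]*.05+[0,0,ZO+.013],sink=[.4374,-.2967,.02]).items(): print(name,((proj(c,q)-[150,220])*6).round(0))
for x,y in [(190,215),(150,180),(180,150),(205,150)]: print((x,y),dpt(c,150+x/6,220+y/6).round(3))
print(Rm[:,1])
E
```

```text
tcp [239. 157.]
tipL [202. 225.]
tipR [266.  55.]
sink [245. 232.]
(190, 215) [ 0.456 -0.345  0.093]
(150, 180) [ 0.458 -0.363  0.135]
(180, 150) [ 0.471 -0.356  0.154]
(205, 150) [ 0.468 -0.34   0.136]
[ 3.71356176e-01 -9.28490110e-01 -8.39988181e-04]
```

Tool geometry and view agree: the tip is predicted at (202,225) and seen at about (195,220). Descending on sink A.

Call:
{"op": "move_arm", "data": {"commands": [0.007, 0.005, 0.12, 0, 0, 0, 0.007, 0.005, 0.25, 0, 0, 0, 0.007, 0.005, 0.36, 0, 0, 0, 0.007, 0.005, 0.415, 0, 0, 0, 0.007, 0.005, 0.415, 0, 0, 0]}}

```text
clock: 22.28
tool_pos: [0.4392, -0.2948, -0.0324]
eef_rot: [-0.001, 0.982, 0.189, -0.0]
contact_force: [-0.1, -0.9, -0.7]
grip_width: 0.0856
```

Call:
{"op": "move_arm", "data": {"commands": [0, 0, 0, 0, 0, 0, 0, 0, 0, 0, 0, 0, 0, 0, 0, 0, 0, 0, 0, 0, 0, 0, 0, 0, 0, 0, 0, 0, 0, 0, 0, 0, 0, 0, 0, 0], "hand": 1}}

```text
clock: 23.02
tool_pos: [0.44, -0.2959, -0.0309]
eef_rot: [0.001, 0.982, 0.189, 0.001]
contact_force: [-1.1, -0.6, 5.2]
grip_width: 0.0327
```

Call:
{"op": "move_arm", "data": {"commands": [0, 0, -0.1, 0, 0, 0, 0, 0, -0.25, 0, 0, 0, 0, 0, -0.45, 0, 0, 0, 0, 0, -0.65, 0, 0, 0, 0, 0, -0.8, 0, 0, 0, 0, 0, -0.8, 0, 0, 0]}}

```text
clock: 23.78
tool_pos: [0.4406, -0.2961, 0.0908]
eef_rot: [0.002, 0.982, 0.189, 0.001]
contact_force: [0.0, -0.2, -1.2]
grip_width: 0.0323
```

```bash
python3 - <<'E'
from h import *
st(); go([.5440,-.0598,.085],down(3.3))
E
```

```text
t 23.77 pos [ 0.4406 -0.2961  0.0908] xyaw 21.77 zax [ 0.003 -0.003 -1.   ] F [ 0.03 -0.21 -1.22] w 0.0323
units [ 1.224 -1.208  0.037] [ 0.002 -0.002  0.205]  rows>= 4.1
```

Call:
{"op": "move_arm", "data": {"commands": [0.2, -0.2, 0, 0, 0, 0.04, 0.4, -0.4, 0, 0, 0, 0.08, 0.6, -0.6, 0, 0, 0, 0.12, 0.8, -0.8, 0, 0, 0, 0.16, 0.95, -0.95, 0, 0, 0, 0.205, 0.95, -0.95, 0, 0, 0, 0.205]}}

```text
clock: 24.52
tool_pos: [0.5192, -0.1066, 0.0877]
eef_rot: [-0.001, 1.0, 0.031, -0.0]
contact_force: [-0.8, -0.0, -0.2]
grip_width: 0.0326
```

```bash
python3 - <<'E'
from h import *
st(); go([.5440,-.0598,.085],down(3.3))
E
```

```text
t 24.52 pos [ 0.5192 -0.1066  0.0877] xyaw 3.59 zax [-0.001  0.002 -1.   ] F [-0.78 -0.03 -0.18] w 0.0326
units [ 0.185 -0.301  0.018] [-0.001  0.     0.003]  rows>= 0.8
```

Call:
{"op": "move_arm", "data": {"commands": [0.1, -0.15, 0, 0, 0, 0, 0.2, -0.3, 0.1, 0, 0, 0.003, 0.2, -0.3, 0.25, 0, 0, 0.003, 0.2, -0.3, 0.25, 0, 0, 0.003]}}

```text
clock: 25.02
tool_pos: [0.544, -0.0643, 0.0486]
eef_rot: [-0.0, 1.0, 0.027, -0.002]
contact_force: [-0.2, 0.2, -1.1]
grip_width: 0.0323
```

```bash
python3 - <<'E'
from h import *
st(); go([.5465,-.0597,-.0135],down(3.3))
c=cap("scene"); crop(c,225,150,325,250,6,"s14.png")
p=pose()[0]
for n,q in dict(corner_fr=[p[0]-.0025+.02,p[1]-.017,p[2]+ZO-.003],cornfl=[p[0]-.0225,p[1]-.017,p[2]+ZO-.003]).items(): print(n,(proj(c,q)-[225,150])*6)
E
```

```text
t 25.02 pos [ 0.544  -0.0643  0.0486] xyaw 3.04 zax [-0.005  0.    -1.   ] F [-0.22  0.2  -1.08] w 0.0323
units [ 0.02  -0.03   0.414] [-0.     0.003 -0.003]  rows>= 1.0
corner_fr [272.95378064 358.03589358]
cornfl [199.9097797  328.77347504]
```

View pics/s14.png

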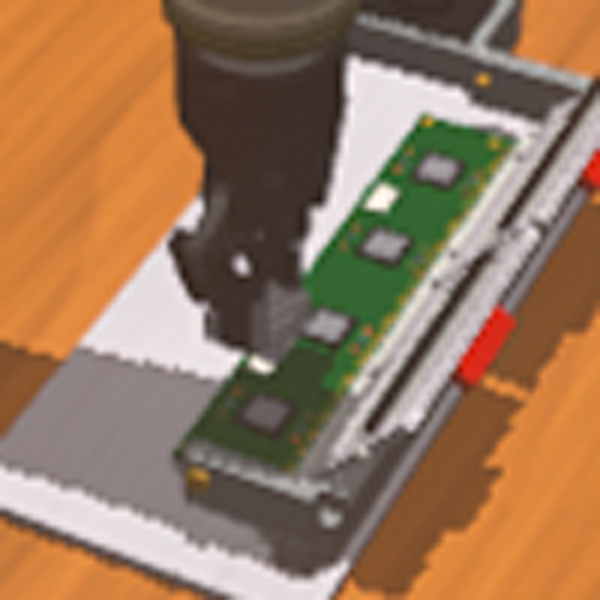

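Call:
{"op": "move_arm", "data": {"commands": [0.02, -0.03, 0.1, 0, 0, -0.003, 0.02, -0.03, 0.2, 0, 0, -0.003, 0.02, -0.03, 0.28, 0, 0, -0.003, 0.02, -0.03, 0.34, 0, 0, -0.003, 0.02, -0.03, 0.34, 0, 0, -0.003]}}

```text
clock: 25.7
tool_pos: [0.5483, -0.059, -0.0011]
eef_rot: [-0.0, 1.0, 0.029, -0.001]
contact_force: [0.5, -0.5, -0.2]
grip_width: 0.0323
```

```bash
python3 - <<'E'
from h import *
st(); go([.5465,-.0597,-.009],down(3.3))
c=cap("scene"); crop(c,225,150,325,250,6,"s15.png")
E
```

```text
t 25.7 pos [ 0.5483 -0.059  -0.0011] xyaw 3.31 zax [-0.002  0.    -1.   ] F [ 0.48 -0.52 -0.25] w 0.0323
units [-0.012  0.004  0.053] [-0.     0.001  0.   ]  rows>= 0.1
```

View pics/s15.png

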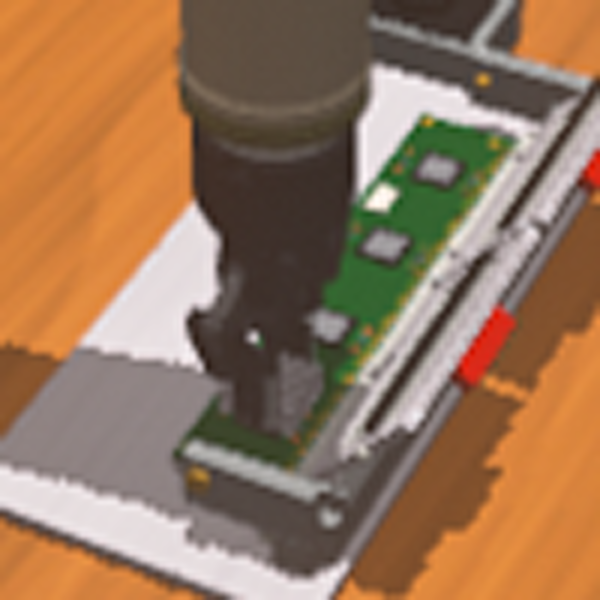

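Call:
{"op": "move_arm", "data": {"commands": [-0.012, 0.004, 0.02, 0, 0, 0, -0.012, 0.004, 0.04, 0, 0, 0, -0.012, 0.004, 0.04, 0, 0, 0]}}

```text
clock: 26.12
tool_pos: [0.5471, -0.0597, -0.0063]
eef_rot: [-0.0, 1.0, 0.029, -0.0]
contact_force: [-0.5, 0.0, -0.1]
grip_width: 0.0326
```

Call:
{"op": "move_arm", "data": {"commands": [0, 0, 0.01, 0, 0, 0, 0, 0, 0.01, 0, 0, 0]}}

```text
clock: 26.38
tool_pos: [0.5472, -0.0596, -0.0078]
eef_rot: [-0.0, 1.0, 0.029, -0.0]
contact_force: [-0.2, -0.6, -0.0]
grip_width: 0.0324
```

Call:
{"op": "move_arm", "data": {"commands": [0, 0, 0.01, 0, 0, 0, 0, 0, 0.01, 0, 0, 0]}}

```text
clock: 26.62
tool_pos: [0.5474, -0.0596, -0.0089]
eef_rot: [0.0, 1.0, 0.029, 0.0]
contact_force: [0.1, -0.0, 3.3]
grip_width: 0.0325
```

Call:
{"op": "move_arm", "data": {"commands": [0, 0, 0.005, 0, 0, 0, 0, 0, 0.005, 0, 0, 0]}}

```text
clock: 26.88
tool_pos: [0.5474, -0.0597, -0.009]
eef_rot: [0.0, 1.0, 0.029, 0.0]
contact_force: [-5.9, 0.2, 11.6]
grip_width: 0.0325
```

Call:
{"op": "move_arm", "data": {"commands": [0, 0, -0.005, 0, 0, 0, 0, 0, -0.005, 0, 0, 0, 0, 0, -0.005, 0, 0, 0], "hand": 0.3}}

```text
clock: 27.25
tool_pos: [0.5471, -0.0597, -0.0094]
eef_rot: [-0.0, 1.0, 0.029, -0.0]
contact_force: [-0.3, 0.3, -0.3]
grip_width: 0.0599
```

Call:
{"op": "move_arm", "data": {"commands": [0, 0, -0.1, 0, 0, 0, 0, 0, -0.25, 0, 0, 0, 0, 0, -0.5, 0, 0, 0, -0.2, 0.3, -0.6, 0, 0, 0, -0.4, 0.65, -0.6, 0, 0, 0, -0.6, 1, -0.6, 0, 0, 0, -0.6, 1, -0.6, 0, 0, 0], "hand": 0}}

```text
clock: 28.12
tool_pos: [0.4633, -0.2206, 0.0816]
eef_rot: [0.001, 1.0, 0.024, -0.0]
contact_force: [0.8, 0.6, 0.2]
grip_width: 0.0856
```

```bash
python3 - <<'E'
from h import *
st(); c=measure()
H=lab(c);s=H[...,1].astype(int)
m=(s<70); m[:165]=0;m[192:]=0;m[:,:200]=0;m[:,287:]=0
n,l,stt,ce=cv2.connectedComponentsWithStats(m.astype(np.uint8),connectivity=4)
for i in range(1,n):
    if 10<stt[i,4]<250: print(stt[i],ce[i].round(1),ray(c,*ce[i],.024).round(4),ray(c,*ce[i],.042).round(4))
crop(c,160,130,310,220,5,"t16.png")
c=cap("scene"); crop(c,225,150,325,250,6,"s16.png")
E
```

```text
t 28.12 pos [ 0.4633 -0.2206  0.0816] xyaw 2.77 zax [-0.001 -0.003 -1.   ] F [0.78 0.61 0.22] w 0.0856
board [(((538.1740112304688, 45.040802001953125), (55.605342864990234, 293.5845642089844), 3.3488900661468506), 912.5)]
sinks [(((509.54058837890625, -255.3577117919922), (23.78959846496582, 38.29644012451172), 88.75782012939453), 34.5), (((497.7275390625, -369.2377014160156), (167.54432678222656, 67.05753326416016), 5.363338470458984), 184.5), (((552.0167236328125, -312.1051025390625), (87.91299438476562, 48.46858596801758), 62.41143798828125), 170.5)]
[267 168  11  13 138] [272.  173.9] [ 0.5463 -0.0594  0.024 ] [ 0.543  -0.0589  0.042 ]
[249 173   7   7  48] [251.9 176.1] [0.5389 0.0092 0.024 ] [0.5357 0.0089 0.042 ]
[228 174   8   7  52] [231.2 177.1] [0.5355 0.0802 0.024 ] [0.5324 0.079  0.042 ]
[208 175   7   7  48] [211.1 178.1] [0.5324 0.1494 0.024 ] [0.5293 0.1474 0.042 ]
[259 179   7   4  27] [262.1 180.4] [ 0.5236 -0.0256  0.024 ] [ 0.5206 -0.0255  0.042 ]
```

View pics/t16.png

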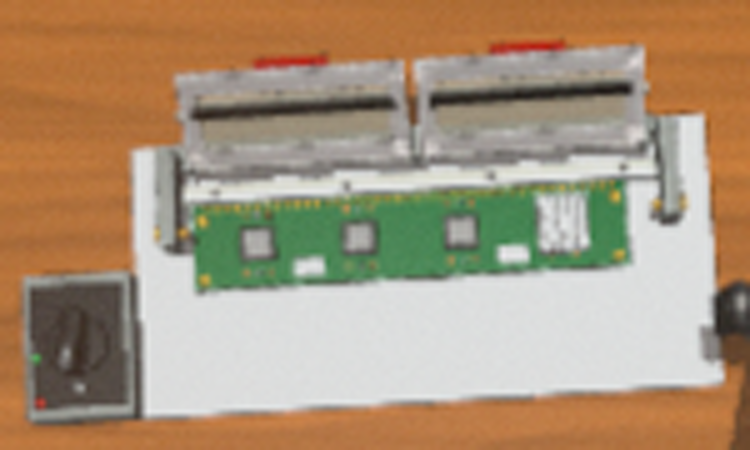

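View pics/s16.png

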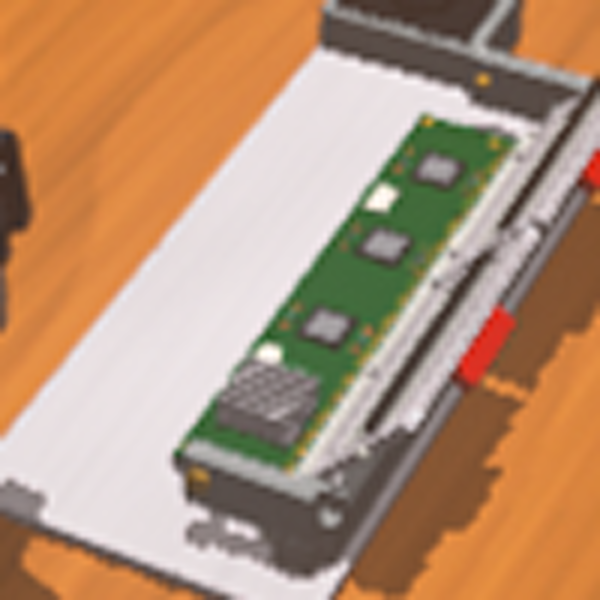

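Sink A sits on chip 4: its centre is about (0.543, -0.059) against the chip at (0.544, -0.060), with fins along the board's x. Sink B next.

```bash
python3 - <<'E'
from h import *
go([.44,-.3844,.03],down(-30.5))
E
```

```text
units [-0.237  1.117  0.344] [-0.    -0.001  0.375]  rows>= 3.2
```

Call:
{"op": "move_arm", "data": {"commands": [-0.05, 0.2, 0, 0, 0, 0.08, -0.1, 0.4, 0, 0, 0, 0.16, -0.15, 0.6, 0.1, 0, 0, 0.24, -0.2, 0.8, 0.2, 0, 0, 0.32, -0.235, 1, 0.3, 0, 0, 0.37, -0.235, 1, 0.3, 0, 0, 0.37]}}

```text
clock: 28.98
tool_pos: [0.4391, -0.3668, 0.0347]
eef_rot: [-0.0, 0.966, -0.26, -0.001]
contact_force: [-0.0, 0.7, 0.7]
grip_width: 0.0851
```

```bash
python3 - <<'E'
from h import *
st(); go([.44,-.3844,-.031],down(-30.5))
c=cap("scene"); crop(c,130,220,230,320,6,"s17.png")
H=lab(c)
E
```

```text
t 28.98 pos [ 0.4391 -0.3668  0.0347] xyaw -30.08 zax [-0.001  0.001 -1.   ] F [-0.04  0.68  0.7 ] w 0.0851
units [0.064 0.099 0.438] [-0.     0.001  0.005]  rows>= 1.1
```

View pics/s17.png

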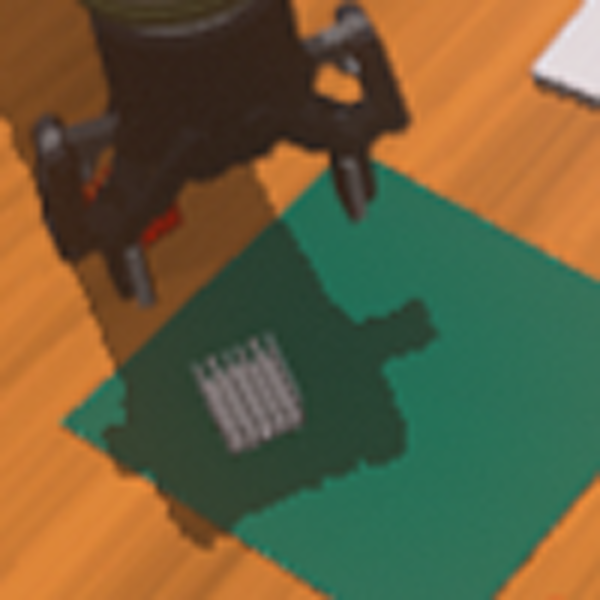

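The open jaws straddle sink B at (247,393) squarely. Moving over it and descending.

Call:
{"op": "move_arm", "data": {"commands": [0.06, 0.099, 0, 0, 0, 0.005, 0.06, 0.099, 0.15, 0, 0, 0.005, 0.06, 0.099, 0.3, 0, 0, 0.005, 0.06, 0.099, 0.4, 0, 0, 0.005, 0.06, 0.099, 0.43, 0, 0, 0.005, 0.06, 0.099, 0.43, 0, 0, 0.005]}}

```text
clock: 29.78
tool_pos: [0.4403, -0.3838, -0.0284]
eef_rot: [-0.0, 0.965, -0.262, 0.0]
contact_force: [0.8, -1.0, 0.1]
grip_width: 0.0853
```

Call:
{"op": "move_arm", "data": {"commands": [0, 0, 0, 0, 0, 0, 0, 0, 0, 0, 0, 0, 0, 0, 0, 0, 0, 0, 0, 0, 0, 0, 0, 0, 0, 0, 0, 0, 0, 0, 0, 0, 0, 0, 0, 0], "hand": 1}}

```text
clock: 30.52
tool_pos: [0.4403, -0.3842, -0.028]
eef_rot: [0.0, 0.965, -0.263, 0.001]
contact_force: [-0.1, -0.2, 6.0]
grip_width: 0.0324
```

```bash
python3 - <<'E'
from h import *
st()
E
```

```text
t 30.52 pos [ 0.4403 -0.3842 -0.028 ] xyaw -30.44 zax [ 0.001 -0.001 -1.   ] F [-0.08 -0.16  6.04] w 0.0324
```

Call:
{"op": "move_arm", "data": {"commands": [0, 0, -0.1, 0, 0, 0, 0, 0, -0.25, 0, 0, 0, 0, 0, -0.45, 0, 0, 0, 0, 0, -0.65, 0, 0, 0, 0, 0, -0.8, 0, 0, 0, 0, 0, -0.8, 0, 0, 0]}}

```text
clock: 31.28
tool_pos: [0.441, -0.3846, 0.0939]
eef_rot: [0.001, 0.965, -0.262, 0.002]
contact_force: [-0.8, 0.6, 0.0]
grip_width: 0.0319
```

```bash
python3 - <<'E'
from h import *
st(); go([.5360,.0799,.085],down(3.3))
E
```

```text
t 31.27 pos [ 0.441  -0.3846  0.0939] xyaw -30.44 zax [ 0.003 -0.003 -1.   ] F [-0.83  0.59  0.  ] w 0.0319
units [-1.023 -2.991  0.053] [ 0.001 -0.002 -0.375]  rows>= 7.6
```

Call:
{"op": "move_arm", "data": {"commands": [-0.07, -0.2, 0, 0, 0, -0.08, -0.14, -0.4, 0, 0, 0, -0.16, -0.2, -0.6, 0, 0, 0, -0.24, -0.27, -0.8, 0, 0, 0, -0.32, -0.33, -1, 0, 0, 0, -0.375, -0.33, -1, 0, 0, 0, -0.375]}}

```text
clock: 32.02
tool_pos: [0.474, -0.2257, 0.091]
eef_rot: [-0.001, 0.999, 0.032, -0.0]
contact_force: [-0.7, -0.4, -0.1]
grip_width: 0.032
```

```bash
python3 - <<'E'
from h import *
st(); go([.5360,.0799,.085],down(3.3))
E
```

```text
t 32.02 pos [ 0.474  -0.2257  0.091 ] xyaw 3.65 zax [-0.     0.001 -1.   ] F [-0.69 -0.41 -0.12] w 0.032
units [ 0.542 -2.007  0.043] [-0.001 -0.     0.004]  rows>= 5.0
```

Call:
{"op": "move_arm", "data": {"commands": [0.1, -0.25, 0, 0, 0, 0, 0.2, -0.5, 0, 0, 0, 0, 0.25, -0.75, 0, 0, 0, 0, 0.28, -1, 0, 0, 0, 0.004, 0.28, -1, 0, 0, 0, 0.004]}}

```text
clock: 32.65
tool_pos: [0.5066, -0.0738, 0.0912]
eef_rot: [-0.001, 1.0, 0.028, 0.0]
contact_force: [0.3, -0.9, -0.3]
grip_width: 0.0319
```

Call:
{"op": "move_arm", "data": {"commands": [0.1, -0.25, 0, 0, 0, 0, 0.2, -0.5, 0, 0, 0, 0, 0.25, -0.75, 0, 0, 0, 0, 0.26, -1, 0, 0, 0, 0, 0.26, -1, 0, 0, 0, 0]}}

```text
clock: 33.28
tool_pos: [0.5374, 0.0775, 0.0911]
eef_rot: [-0.001, 1.0, 0.028, -0.0]
contact_force: [0.3, -1.0, 0.1]
grip_width: 0.0325
```

```bash
python3 - <<'E'
from h import *
st(); go([.5360,.0799,0.004],down(3.3))
c=cap("scene"); crop(c,225,120,345,240,5,"s18.png")
E
```

```text
t 33.27 pos [0.5374 0.0775 0.0911] xyaw 3.17 zax [-0.     0.001 -1.   ] F [ 0.32 -1.02  0.05] w 0.0325
units [-0.008 -0.016  0.581] [-0.001  0.    -0.001]  rows>= 1.4
```

View pics/s18.png

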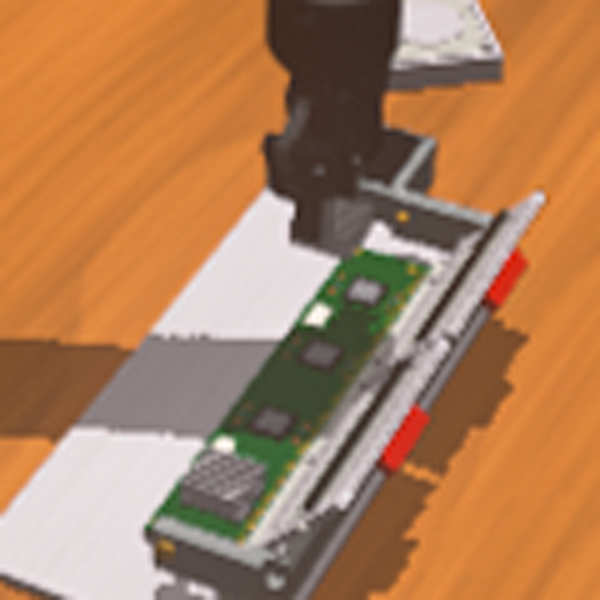

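Sink B is still held (at 340,225), and sink A is in place at (225,485). Lowering onto chip 2.

Call:
{"op": "move_arm", "data": {"commands": [-0.008, -0.016, 0.15, 0, 0, 0, -0.008, -0.016, 0.3, 0, 0, 0, -0.008, -0.016, 0.45, 0, 0, 0, -0.008, -0.016, 0.55, 0, 0, 0, -0.008, -0.016, 0.58, 0, 0, 0, -0.008, -0.016, 0.58, 0, 0, 0]}}

```text
clock: 34.08
tool_pos: [0.5366, 0.0765, 0.0045]
eef_rot: [0.0, 1.0, 0.025, 0.0]
contact_force: [0.4, 0.6, -0.6]
grip_width: 0.032
```

```bash
python3 - <<'E'
from h import *
st(); go([.5360,.0799,-.006],down(3.3))
c=cap("scene"); crop(c,225,120,325,220,6,"s19.png")
E
```

```text
t 34.08 pos [0.5366 0.0765 0.0045] xyaw 2.92 zax [ 0. -0. -1.] F [ 0.43  0.56 -0.65] w 0.032
units [-0.003 -0.023  0.07 ] [ 0.    -0.    -0.004]  rows>= 0.2
```

View pics/s19.png

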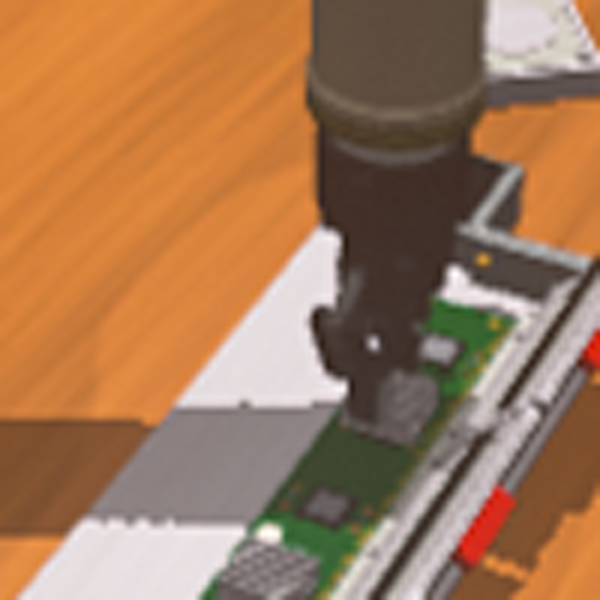

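Call:
{"op": "move_arm", "data": {"commands": [-0.003, -0.023, 0.02, 0, 0, -0.004, -0.003, -0.023, 0.04, 0, 0, -0.004, -0.003, -0.023, 0.05, 0, 0, -0.004, -0.003, -0.023, 0.05, 0, 0, -0.004]}}

```text
clock: 34.62
tool_pos: [0.5356, 0.0803, -0.0033]
eef_rot: [0.0, 1.0, 0.029, -0.0]
contact_force: [0.0, 0.3, -0.4]
grip_width: 0.0325
```

Call:
{"op": "move_arm", "data": {"commands": [0, 0, 0.01, 0, 0, 0, 0, 0, 0.01, 0, 0, 0]}}

```text
clock: 34.88
tool_pos: [0.5357, 0.0803, -0.0048]
eef_rot: [-0.0, 1.0, 0.029, -0.0]
contact_force: [-0.1, 0.2, -1.3]
grip_width: 0.0319
```

Call:
{"op": "move_arm", "data": {"commands": [0, 0, 0.01, 0, 0, 0, 0, 0, 0.01, 0, 0, 0]}}

```text
clock: 35.12
tool_pos: [0.5359, 0.0804, -0.006]
eef_rot: [0.0, 1.0, 0.029, 0.0]
contact_force: [-1.3, -0.5, 3.3]
grip_width: 0.0323
```

Contact came at -0.006 as predicted. Releasing and lifting.

Call:
{"op": "move_arm", "data": {"commands": [0, 0, 0, 0, 0, 0, 0, 0, 0, 0, 0, 0, 0, 0, 0, 0, 0, 0], "hand": 0.3}}

```text
clock: 35.5
tool_pos: [0.5357, 0.0804, -0.0063]
eef_rot: [-0.0, 1.0, 0.029, -0.0]
contact_force: [-0.2, 0.1, 0.3]
grip_width: 0.0597
```

Call:
{"op": "move_arm", "data": {"commands": [0, 0, -0.1, 0, 0, 0, 0, 0, -0.25, 0, 0, 0, 0, 0, -0.5, 0, 0, 0, -0.25, 0, -0.7, 0, 0, 0, -0.6, 0, -0.8, 0, 0, 0, -0.7, 0, -0.9, 0, 0, 0, -0.7, 0, -0.9, 0, 0, 0], "hand": 1}}

```text
clock: 36.38
tool_pos: [0.4314, 0.0743, 0.1308]
eef_rot: [0.001, 1.0, 0.029, 0.002]
contact_force: [-0.0, -0.2, -0.4]
grip_width: -0.0003
```

```bash
python3 - <<'E'
from h import *
st(); c=measure()
H=lab(c);s=H[...,1].astype(int)
m=(s<70); m[:165]=0;m[192:]=0;m[:,:200]=0;m[:,287:]=0
n,l,stt,ce=cv2.connectedComponentsWithStats(m.astype(np.uint8),connectivity=4)
for i in range(1,n):
    if 10<stt[i,4]<250: print(stt[i],ce[i].round(1),ray(c,*ce[i],.024).round(4),ray(c,*ce[i],.042).round(4))
crop(c,160,130,310,220,5,"t20.png")
c=cap("scene"); crop(c,225,120,345,240,5,"s20.png")
E
```

```text
t 36.38 pos [0.4314 0.0743 0.1308] xyaw 3.32 zax [ 0.004 -0.002 -1.   ] F [-0.02 -0.17 -0.43] w -0.0003
board [(((542.193603515625, -24.3572998046875), (55.51197814941406, 154.1090545654297), 3.4230270385742188), 407.0)]
sinks []
[267 168  11  13 138] [272.  173.9] [ 0.5463 -0.0594  0.024 ] [ 0.543  -0.0589  0.042 ]
[249 173   7   7  47] [251.9 176. ] [0.5391 0.0094 0.024 ] [0.536  0.0091 0.042 ]
[259 179   7   4  27] [262.1 180.4] [ 0.5236 -0.0256  0.024 ] [ 0.5206 -0.0255  0.042 ]
```

View pics/t20.png

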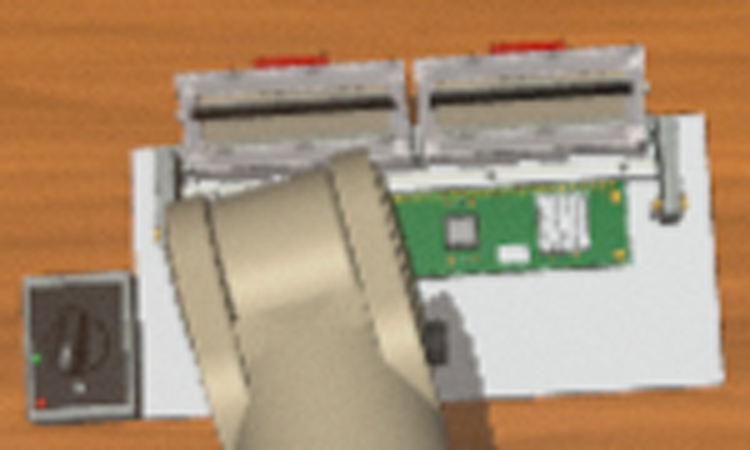

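View pics/s20.png

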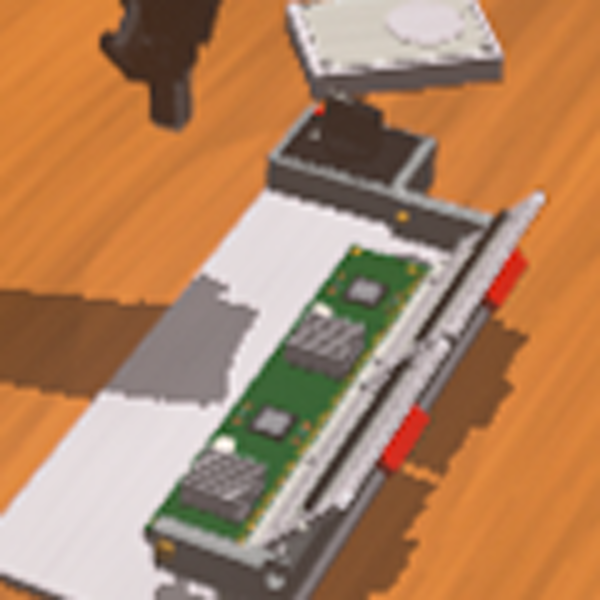

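Both sinks sit squarely on chips 2 (325,345) and 4 (225,485), and the mat is empty. Next are the covers: reach behind the left one, pull it forward over the top, then press it down.

```bash
cat >> h.py <<'E'
YW=3.3
ax=np.array([np.cos(np.radians(YW)),np.sin(np.radians(YW)),0]); ay=np.array([-ax[1],ax[0],0])
HM=np.array([.589,.035,.048])
def cov(side,lx,lz):  # tip target: local x behind hinge, local z above hinge -> reported pose
    y={'L':.080,'R':-.075}[side]
    p=HM+ax*lx+ay*y; p[2]=.048+lz-ZO; return p
def gc(side,lx,lz): print((lx,lz),cov(side,lx,lz).round(4)); go(cov(side,lx,lz),down(YW))
def loc():
    p=pose()[0]-HM; return (p@ax).round(4),(p@ay).round(4),(p[2]+ZO).round(4)
E
python3 - <<'E'
from h import *
st(); gc('L',.09,.125); gc('L',.09,.035)
E
```

```text
t 36.48 pos [0.4317 0.0742 0.1293] xyaw 3.3 zax [ 0.002 -0.    -1.   ] F [-0.7   0.2   0.19] w -0.0001
(0.09, 0.125) [0.6742 0.12   0.1345]
units [ 1.632 -0.212 -0.032] [ 0.    -0.001 -0.   ]  rows>= 4.0
(0.09, 0.035) [0.6742 0.12   0.0445]
units [ 1.631 -0.212  0.568] [ 0.    -0.001 -0.   ]  rows>= 4.2
```

Call:
{"op": "move_arm", "data": {"commands": [0.2, -0.05, -0.1, 0, 0, 0, 0.4, -0.1, -0.15, 0, 0, 0, 0.6, -0.15, -0.15, 0, 0, 0, 0.8, -0.21, -0.15, 0, 0, 0, 1, -0.21, -0.15, 0, 0, 0, 1, -0.21, -0.15, 0, 0, 0]}}

```text
clock: 37.22
tool_pos: [0.5804, 0.1145, 0.1491]
eef_rot: [-0.001, 1.0, 0.028, -0.001]
contact_force: [-0.2, -0.5, 0.5]
grip_width: 0.0004
```

Call:
{"op": "move_arm", "data": {"commands": [0.2, 0, 0, 0, 0, 0, 0.4, 0, 0, 0, 0, 0, 0.64, 0, 0, 0, 0, 0, 0.64, 0, 0.1, 0, 0, 0, 0.64, 0, 0.1, 0, 0, 0]}}

```text
clock: 37.85
tool_pos: [0.6729, 0.12, 0.1335]
eef_rot: [0.0, 1.0, 0.029, -0.002]
contact_force: [-0.8, -0.1, 0.1]
grip_width: -0.0001
```

```bash
python3 - <<'E'
from h import *
st(); gc('L',.09,.035)
c=cap("scene"); crop(c,225,110,345,230,5,"s21.png")
c=cap("top"); crop(c,160,120,310,220,5,"t21.png")
E
```

```text
t 37.85 pos [0.6729 0.12   0.1335] xyaw 3.35 zax [-0.005 -0.    -1.   ] F [-0.78 -0.15  0.07] w -0.0001
(0.09, 0.035) [0.6742 0.12   0.0445]
units [0.012 0.    0.593] [0.    0.003 0.001]  rows>= 1.4
```

View pics/s21.png

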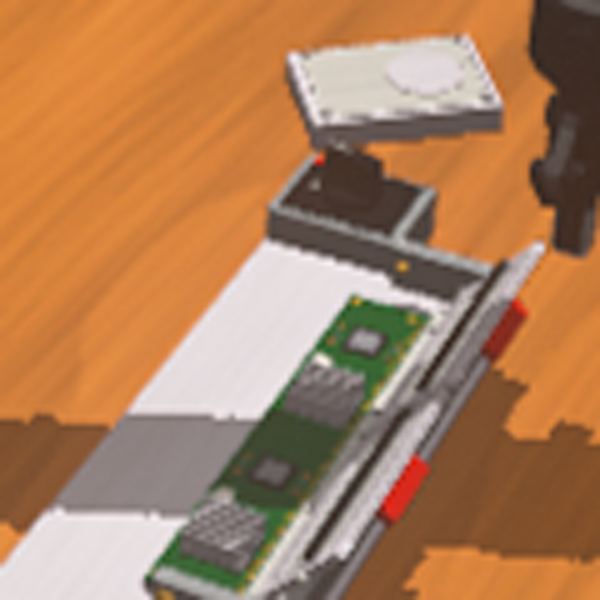

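Call:
{"op": "move_arm", "data": {"commands": [0.012, 0, 0.15, 0, 0, 0, 0.012, 0, 0.3, 0, 0, 0, 0.012, 0, 0.45, 0, 0, 0, 0.012, 0, 0.55, 0, 0, 0, 0.012, 0, 0.59, 0, 0, 0, 0.012, 0, 0.59, 0, 0, 0]}}

```text
clock: 38.7
tool_pos: [0.6765, 0.1201, 0.0482]
eef_rot: [-0.0, 1.0, 0.029, 0.0]
contact_force: [-0.9, 0.4, 1.2]
grip_width: -0.0
```

```bash
python3 - <<'E'
from h import *
st(); print(loc())
c=cap("scene"); crop(c,245,110,365,230,5,"s22.png")
E
```

```text
t 38.7 pos [0.6765 0.1201 0.0482] xyaw 3.31 zax [ 0.  0. -1.] F [-0.91  0.39  1.23] w -0.0
(np.float64(0.0922), np.float64(0.0799), np.float64(0.0387))
```

View pics/s22.png

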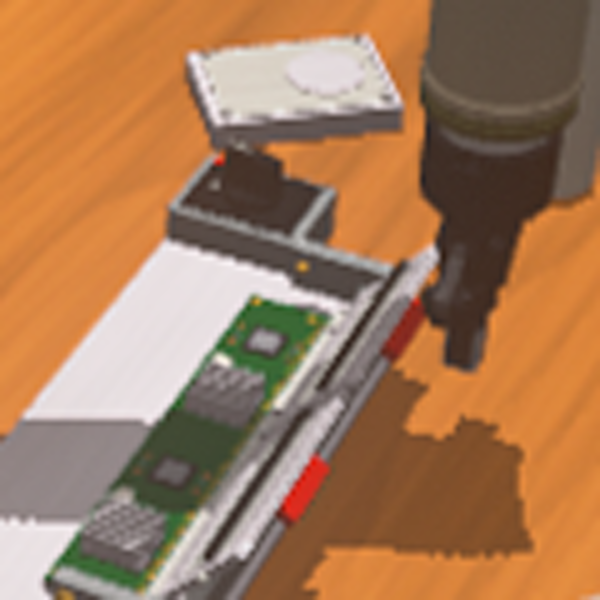

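Call:
{"op": "move_arm", "data": {"commands": [-0.07, 0, 0, 0, 0, 0, -0.135, 0, -0.01, 0, 0, 0, -0.165, 0, -0.03, 0, 0, 0, -0.2, 0, -0.05, 0, 0, 0, -0.26, 0, -0.095, 0, 0, 0, -0.31, 0, -0.115, 0, 0, 0, -0.35, 0, -0.135, 0, 0, 0, -0.42, 0, -0.16, 0, 0, 0, -0.42, 0, -0.16, 0, 0, 0]}}

```text
clock: 39.88
tool_pos: [0.6121, 0.1163, 0.0715]
eef_rot: [0.0, 1.0, 0.029, -0.001]
contact_force: [0.7, 0.4, 1.4]
grip_width: -0.0004
```

```bash
python3 - <<'E'
from h import *
st(); print(loc())
c=cap("scene"); crop(c,245,110,365,230,5,"s23.png")
E
```

```text
t 39.88 pos [0.6121 0.1163 0.0715] xyaw 3.34 zax [-0.002 -0.001 -1.   ] F [0.72 0.42 1.37] w -0.0004
(np.float64(0.0278), np.float64(0.0798), np.float64(0.062))
```

View pics/s23.png

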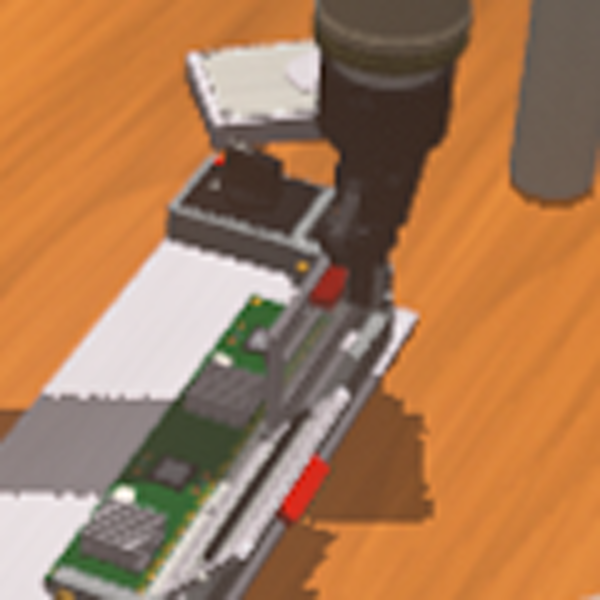

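The left cover is up to about vertical. I'll carry it on past.

Call:
{"op": "move_arm", "data": {"commands": [-0.035, 0, -0.015, 0, 0, 0, -0.065, 0, -0.03, 0, 0, 0, -0.1, 0, -0.04, 0, 0, 0, -0.13, 0, -0.05, 0, 0, 0, -0.165, 0, -0.055, 0, 0, 0, -0.2, 0, -0.06, 0, 0, 0, -0.25, 0, -0.06, 0, 0, 0, -0.25, 0, -0.06, 0, 0, 0]}}

```text
clock: 40.92
tool_pos: [0.5754, 0.1142, 0.0808]
eef_rot: [0.0, 1.0, 0.029, -0.0]
contact_force: [-0.2, 0.8, -0.7]
grip_width: 0.0
```

```bash
python3 - <<'E'
from h import *
st(); print(loc())
c=cap("scene"); crop(c,245,110,365,230,5,"s24.png")
E
```

```text
t 40.92 pos [0.5754 0.1142 0.0808] xyaw 3.33 zax [-0. -0. -1.] F [-0.16  0.79 -0.67] w 0.0
(np.float64(-0.009), np.float64(0.0799), np.float64(0.0713))
```

View pics/s24.png

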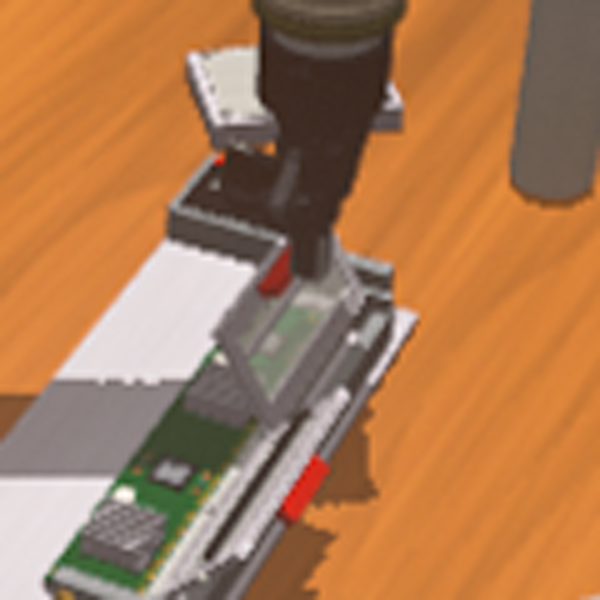

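Call:
{"op": "move_arm", "data": {"commands": [0, 0, -0.07, 0, 0, 0, -0.08, 0, -0.07, 0, 0, 0, -0.153, 0, -0.07, 0, 0, 0, -0.175, 0, -0.03, 0, 0, 0, -0.193, 0, 0.02, 0, 0, 0, -0.235, 0, 0.055, 0, 0, 0, -0.273, 0, 0.09, 0, 0, 0, -0.327, 0, 0.13, 0, 0, 0, -0.367, 0, 0.18, 0, 0, 0, -0.393, 0, 0.23, 0, 0, 0, -0.393, 0, 0.23, 0, 0, 0]}}

```text
clock: 42.35
tool_pos: [0.5065, 0.1102, 0.0428]
eef_rot: [0.002, 0.999, 0.03, -0.01]
contact_force: [-34.4, -3.7, 16.5]
grip_width: -0.0001
```

```bash
python3 - <<'E'
from h import *
st(); print(loc())
c=cap("scene"); crop(c,245,110,365,230,5,"s25.png")
E
```

```text
t 42.35 pos [0.5065 0.1102 0.0428] xyaw 3.46 zax [-0.019 -0.005 -1.   ] F [-34.42  -3.72  16.51] w -0.0001
(np.float64(-0.078), np.float64(0.0798), np.float64(0.0333))
```

View pics/s25.png

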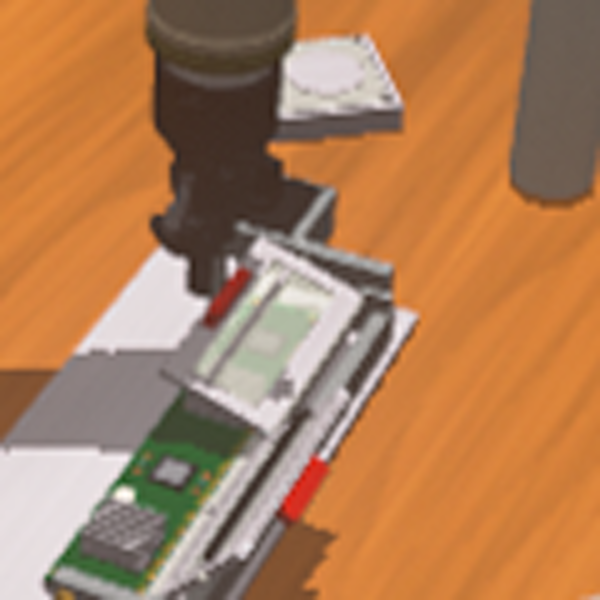

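The finger slid off in front of the rib (Fx -34 N). Lifting off and placing it on top of the rib.

Call:
{"op": "move_arm", "data": {"commands": [-0.08, 0, -0.05, 0, 0, 0, -0.08, 0, -0.2, 0, 0, 0, -0.08, 0, -0.3, 0, 0, 0, -0.08, 0, -0.3, 0, 0, 0]}}

```text
clock: 42.9
tool_pos: [0.5065, 0.1103, 0.0924]
eef_rot: [-0.0, 1.0, 0.029, 0.001]
contact_force: [-0.1, -0.2, -0.4]
grip_width: 0.0004
```

```bash
python3 - <<'E'
from h import *
st(); print(loc()); gc('L',-.058,.06)
c=cap("scene"); crop(c,245,110,365,230,5,"s26.png")
for x,y in [(215,310),(232,290),(243,270)]: 
  q=dpt(c,245+x/5,110+y/5)-HM; print((q@ax).round(3),(q@ay).round(3),q[2].round(3))
E
```

```text
t 42.9 pos [0.5065 0.1103 0.0924] xyaw 3.28 zax [ 0.003  0.    -1.   ] F [-0.08 -0.15 -0.41] w 0.0004
(np.float64(-0.0781), np.float64(0.0799), np.float64(0.0829))
(-0.058, 0.06) [0.5265 0.1115 0.0695]
units [ 0.133 -0.001  0.153] [-0.    -0.002 -0.   ]  rows>= 0.5
-0.061 0.062 0.036
-0.059 0.084 0.037
-0.059 0.099 0.042
```

View pics/s26.png

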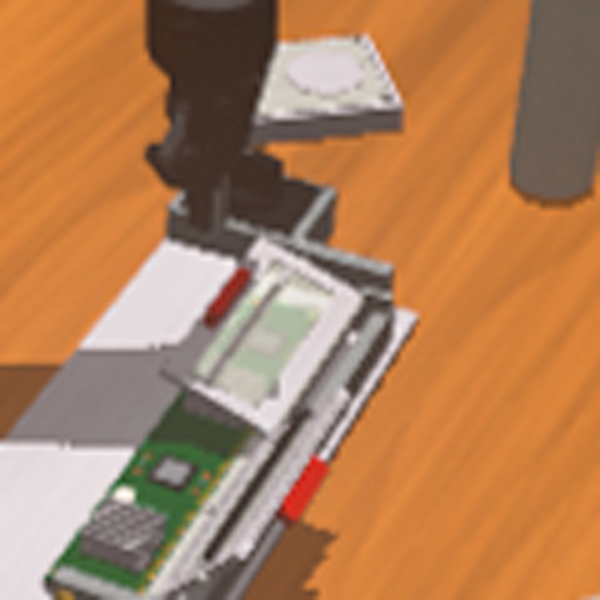

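Call:
{"op": "move_arm", "data": {"commands": [0.07, 0, 0, 0, 0, 0, 0.14, 0, 0.03, 0, 0, 0, 0.14, 0, 0.12, 0, 0, 0, 0.14, 0, 0.2, 0, 0, 0, 0.14, 0, 0.24, 0, 0, 0, 0.135, 0, 0.27, 0, 0, 0, 0.135, 0, 0.27, 0, 0, 0]}}

```text
clock: 43.82
tool_pos: [0.5253, 0.1113, 0.0506]
eef_rot: [0.0, 1.0, 0.029, -0.0]
contact_force: [0.3, 0.6, 0.8]
grip_width: 0.0
```

```bash
python3 - <<'E'
from h import *
st(); print(loc())
E
```

```text
t 43.83 pos [0.5253 0.1113 0.0506] xyaw 3.32 zax [-0. -0. -1.] F [0.34 0.57 0.81] w 0.0
(np.float64(-0.0592), np.float64(0.0799), np.float64(0.0411))
```

Call:
{"op": "move_arm", "data": {"commands": [-0.01, 0, 0.02, 0, 0, 0, -0.015, 0, 0.04, 0, 0, 0, -0.02, 0, 0.06, 0, 0, 0, -0.02, 0, 0.06, 0, 0, 0]}}

```text
clock: 44.32
tool_pos: [0.5223, 0.1112, 0.0417]
eef_rot: [0.0, 1.0, 0.029, -0.0]
contact_force: [-0.3, -0.4, -0.6]
grip_width: -0.0001
```

Call:
{"op": "move_arm", "data": {"commands": [-0.005, 0, 0.02, 0, 0, 0, -0.01, 0, 0.04, 0, 0, 0, -0.01, 0, 0.04, 0, 0, 0]}}

```text
clock: 44.7
tool_pos: [0.5209, 0.111, 0.0355]
eef_rot: [-0.0, 1.0, 0.029, -0.0]
contact_force: [-0.8, -0.6, -0.1]
grip_width: -0.0001
```

```bash
python3 - <<'E'
from h import *
st(); print(loc())
c=cap("scene"); crop(c,245,110,365,230,5,"s27.png")
E
```

```text
t 44.7 pos [0.5209 0.111  0.0355] xyaw 3.31 zax [-0.  0. -1.] F [-0.76 -0.63 -0.12] w -0.0001
(np.float64(-0.0636), np.float64(0.0798), np.float64(0.026))
```

View pics/s27.png

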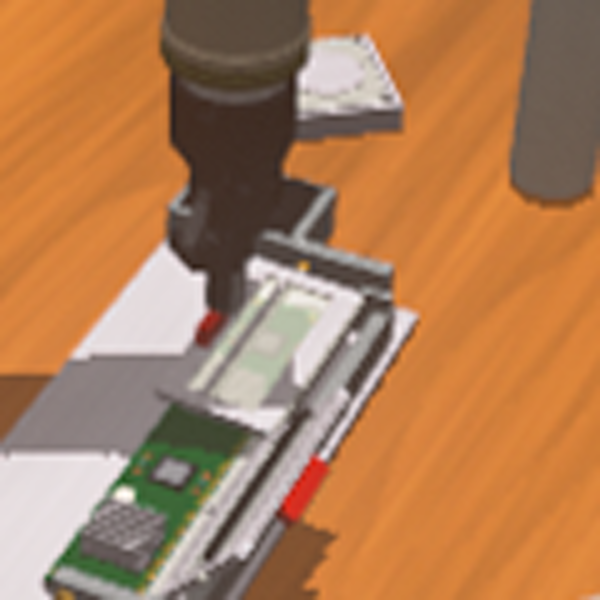

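Call:
{"op": "move_arm", "data": {"commands": [-0.02, 0, 0.01, 0, 0, 0, -0.03, 0, 0.02, 0, 0, 0, -0.03, 0, 0.03, 0, 0, 0, -0.03, 0, 0.03, 0, 0, 0]}}

```text
clock: 45.25
tool_pos: [0.5164, 0.1108, 0.0311]
eef_rot: [-0.0, 1.0, 0.029, -0.0]
contact_force: [-0.2, -0.4, -0.3]
grip_width: -0.0001
```

Call:
{"op": "move_arm", "data": {"commands": [0, 0, 0.01, 0, 0, 0, 0, 0, 0.02, 0, 0, 0, 0, 0, 0.02, 0, 0, 0]}}

```text
clock: 45.62
tool_pos: [0.5168, 0.1109, 0.0302]
eef_rot: [0.0, 1.0, 0.029, 0.0]
contact_force: [-8.4, -2.6, 20.5]
grip_width: -0.0001
```

```bash
python3 - <<'E'
from h import *
st(); print(loc())
c=cap("scene"); crop(c,245,110,365,230,5,"s28.png")
E
```

```text
t 45.62 pos [0.5168 0.1109 0.0302] xyaw 3.32 zax [ 0.001 -0.001 -1.   ] F [-8.41 -2.58 20.45] w -0.0001
(np.float64(-0.0677), np.float64(0.0799), np.float64(0.0207))
```

View pics/s28.png

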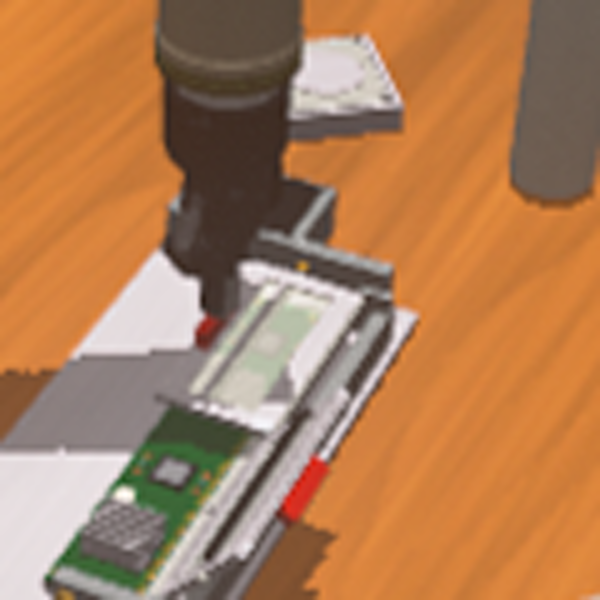

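Solid stop at rib-top height 20.7 mm (shut reads about 20), so the left cover is shut. Lifting off and going behind the right cover.

Call:
{"op": "move_arm", "data": {"commands": [0, 0, -0.1, 0, 0, 0, 0, 0, -0.35, 0, 0, 0, 0, 0, -0.6, 0, 0, 0, 0.1, 0.2, -0.85, 0, 0, 0, 0.3, 0.5, -0.9, 0, 0, 0, 0.5, 0.8, -0.9, 0, 0, 0, 0.7, 1, -0.9, 0, 0, 0, 1, 1, -0.9, 0, 0, 0, 1, 1, -0.9, 0, 0, 0]}}

```text
clock: 46.8
tool_pos: [0.6764, -0.0304, 0.1613]
eef_rot: [-0.001, 1.0, 0.028, -0.001]
contact_force: [-0.2, 0.5, -0.8]
grip_width: -0.0001
```

```bash
python3 - <<'E'
from h import *
st(); print(loc()); gc('R',.092,.0387)
c=cap("scene"); crop(c,225,120,345,240,5,"s29.png")
E
```

```text
t 46.8 pos [ 0.6764 -0.0304  0.1613] xyaw 3.26 zax [-0.002  0.002 -1.   ] F [-0.24  0.49 -0.84] w -0.0001
(np.float64(0.0835), np.float64(-0.0703), np.float64(0.1518))
(0.092, 0.0387) [ 0.6852 -0.0346  0.0482]
units [0.058 0.033 0.754] [-0.001  0.001 -0.   ]  rows>= 1.8
```

View pics/s29.png

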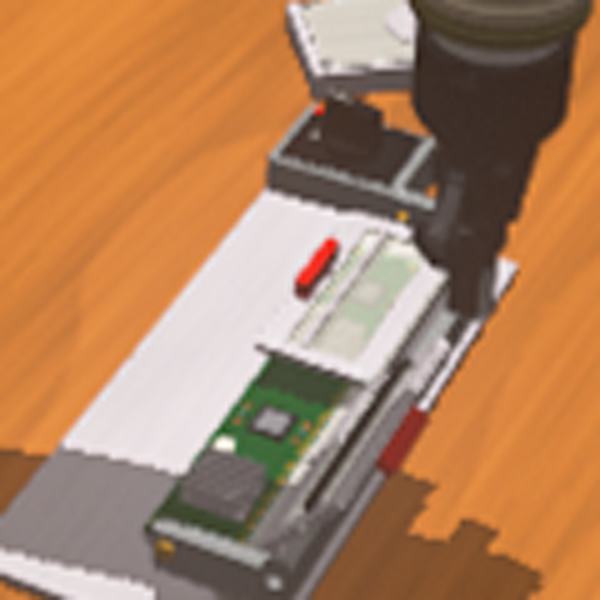

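The left cover lies flat and shut. Descending behind the right one.

Call:
{"op": "move_arm", "data": {"commands": [0.058, 0.033, 0.15, 0, 0, 0, 0.058, 0.033, 0.3, 0, 0, 0, 0.058, 0.033, 0.45, 0, 0, 0, 0.058, 0.033, 0.6, 0, 0, 0, 0.058, 0.033, 0.7, 0, 0, 0, 0.058, 0.033, 0.75, 0, 0, 0, 0.058, 0.033, 0.75, 0, 0, 0]}}

```text
clock: 47.72
tool_pos: [0.6837, -0.0348, 0.0506]
eef_rot: [-0.0, 1.0, 0.029, -0.0]
contact_force: [0.0, 0.0, -0.5]
grip_width: -0.0002
```

```bash
python3 - <<'E'
from h import *
st(); print(loc())
c=cap("scene"); crop(c,225,120,345,240,5,"s30.png")
E
```

```text
t 47.73 pos [ 0.6837 -0.0348  0.0506] xyaw 3.31 zax [-0.  0. -1.] F [ 0.    0.05 -0.53] w -0.0002
(np.float64(0.0905), np.float64(-0.0751), np.float64(0.0411))
```

View pics/s30.png

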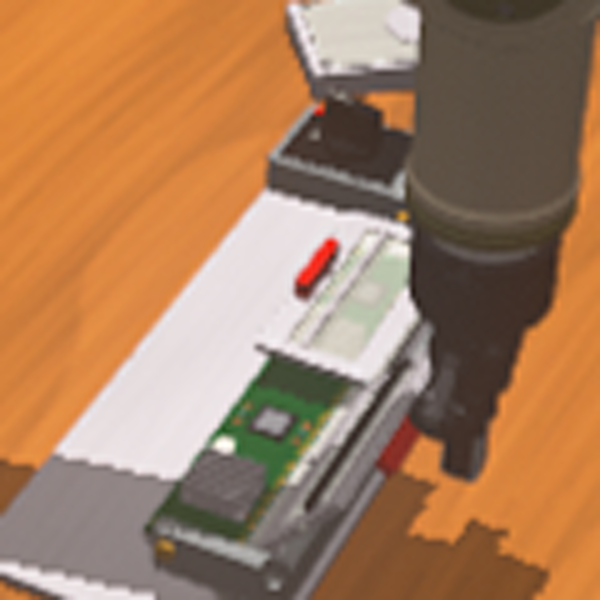

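Call:
{"op": "move_arm", "data": {"commands": [0, 0, 0.055, 0, 0, 0, -0.06, 0, 0.05, 0, 0, 0, -0.123, 0, 0.035, 0, 0, 0, -0.155, 0, 0.01, 0, 0, 0, -0.19, 0, -0.015, 0, 0, 0, -0.22, 0, -0.045, 0, 0, 0, -0.25, 0, -0.07, 0, 0, 0, -0.29, 0, -0.095, 0, 0, 0, -0.335, 0, -0.12, 0, 0, 0, -0.41, 0, -0.145, 0, 0, 0, -0.445, 0, -0.155, 0, 0, 0, -0.485, 0, -0.165, 0, 0, 0, -0.52, 0, -0.175, 0, 0, 0, -0.55, 0, -0.185, 0, 0, 0, -0.58, 0, -0.195, 0, 0, 0, -0.615, 0, -0.2, 0, 0, 0, -0.665, 0, -0.2, 0, 0, 0, -0.665, 0, -0.2, 0, 0, 0]}}

```text
clock: 50.02
tool_pos: [0.5836, -0.0406, 0.0808]
eef_rot: [0.0, 1.0, 0.029, -0.0]
contact_force: [-0.2, 0.6, -0.7]
grip_width: -0.0004
```

```bash
python3 - <<'E'
from h import *
st(); print(loc())
c=cap("scene"); crop(c,225,120,345,240,5,"s31.png")
E
```

```text
t 50.02 pos [ 0.5836 -0.0406  0.0808] xyaw 3.31 zax [-0.001 -0.    -1.   ] F [-0.2   0.63 -0.73] w -0.0004
(np.float64(-0.0097), np.float64(-0.0752), np.float64(0.0713))
```

View pics/s31.png

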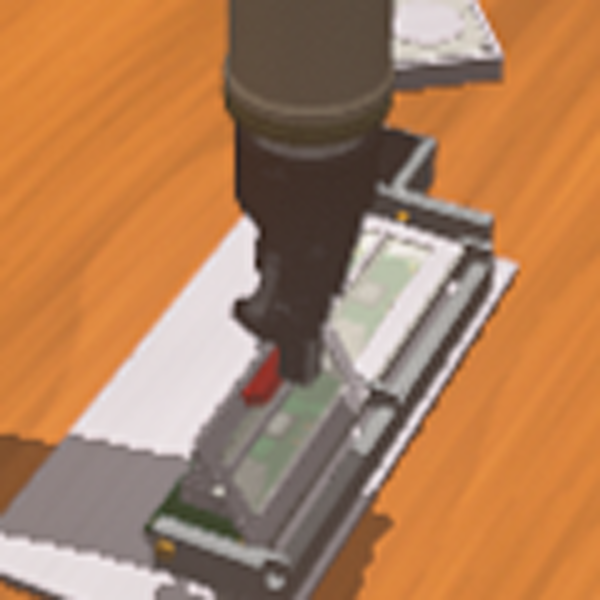

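Call:
{"op": "move_arm", "data": {"commands": [0, 0, -0.075, 0, 0, 0, -0.05, 0, -0.075, 0, 0, 0, -0.1, 0, -0.07, 0, 0, 0, -0.12, 0, -0.02, 0, 0, 0, -0.14, 0, 0.01, 0, 0, 0, -0.155, 0, 0.035, 0, 0, 0, -0.18, 0, 0.055, 0, 0, 0, -0.2, 0, 0.07, 0, 0, 0, -0.235, 0, 0.095, 0, 0, 0, -0.255, 0, 0.11, 0, 0, 0, -0.275, 0, 0.13, 0, 0, 0, -0.31, 0, 0.17, 0, 0, 0, -0.33, 0, 0.2, 0, 0, 0, -0.33, 0, 0.2, 0, 0, 0]}}

```text
clock: 51.82
tool_pos: [0.5343, -0.0433, 0.0499]
eef_rot: [-0.0, 1.0, 0.029, -0.001]
contact_force: [-0.8, 0.3, -0.4]
grip_width: 0.0002
```

```bash
python3 - <<'E'
from h import *
st(); print(loc())
c=cap("scene"); crop(c,225,120,345,240,5,"s32.png")
E
```

```text
t 51.83 pos [ 0.5343 -0.0433  0.0499] xyaw 3.31 zax [-0.001  0.    -1.   ] F [-0.81  0.26 -0.42] w 0.0002
(np.float64(-0.0591), np.float64(-0.075), np.float64(0.0404))
```

View pics/s32.png

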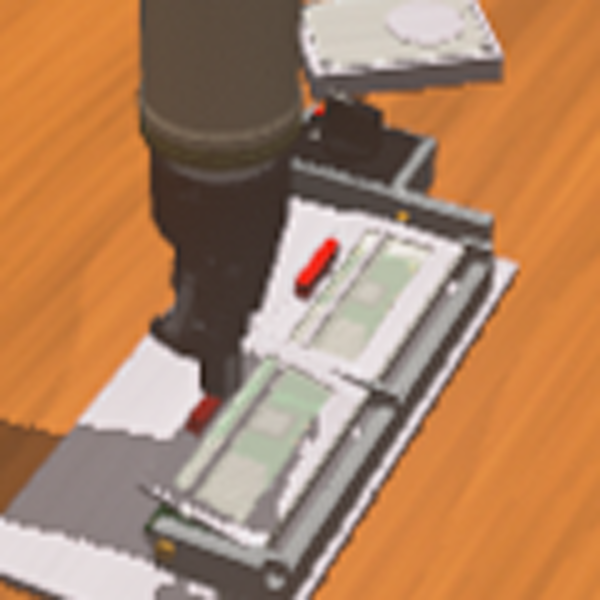

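Call:
{"op": "move_arm", "data": {"commands": [-0.015, 0, 0.02, 0, 0, 0, -0.025, 0, 0.04, 0, 0, 0, -0.04, 0, 0.06, 0, 0, 0, -0.05, 0, 0.08, 0, 0, 0, -0.055, 0, 0.1, 0, 0, 0, -0.06, 0, 0.12, 0, 0, 0, -0.06, 0, 0.125, 0, 0, 0, -0.06, 0, 0.125, 0, 0, 0]}}

```text
clock: 52.88
tool_pos: [0.5253, -0.0439, 0.0316]
eef_rot: [-0.0, 1.0, 0.029, -0.001]
contact_force: [0.5, -0.5, 0.0]
grip_width: -0.0004
```

Call:
{"op": "move_arm", "data": {"commands": [0, 0, 0.01, 0, 0, 0, 0, 0, 0.01, 0, 0, 0]}}

```text
clock: 53.12
tool_pos: [0.5258, -0.0439, 0.0306]
eef_rot: [0.0, 1.0, 0.029, -0.0]
contact_force: [-0.8, -0.9, 2.1]
grip_width: -0.0
```

```bash
python3 - <<'E'
from h import *
st(); print(loc())
E
```

```text
t 53.12 pos [ 0.5258 -0.0439  0.0306] xyaw 3.31 zax [-0. -0. -1.] F [-0.77 -0.88  2.06] w -0.0
(np.float64(-0.0677), np.float64(-0.0751), np.float64(0.0211))
```

Call:
{"op": "move_arm", "data": {"commands": [0, 0, 0.01, 0, 0, 0, 0, 0, 0.01, 0, 0, 0]}}

```text
clock: 53.38
tool_pos: [0.5258, -0.0439, 0.0303]
eef_rot: [0.0, 1.0, 0.029, -0.0]
contact_force: [-7.3, -0.3, 17.0]
grip_width: 0.0002
```

Call:
{"op": "move_arm", "data": {"commands": [0, 0, 0.005, 0, 0, 0, 0, 0, 0.005, 0, 0, 0]}}

```text
clock: 53.62
tool_pos: [0.5258, -0.0439, 0.0302]
eef_rot: [0.001, 1.0, 0.029, -0.0]
contact_force: [-10.5, -0.6, 24.3]
grip_width: 0.0002
```

```bash
python3 - <<'E'
from h import *
st(); print(loc())
E
```

```text
t 53.62 pos [ 0.5258 -0.0439  0.0302] xyaw 3.31 zax [ 0.    -0.001 -1.   ] F [-10.49  -0.6   24.31] w 0.0002
(np.float64(-0.0676), np.float64(-0.0752), np.float64(0.0207))
```

Same height (20.7 mm) under 24 N, so the right cover is shut too. Lifting off to check, then the knob.

Call:
{"op": "move_arm", "data": {"commands": [0, 0, -0.1, 0, 0, 0, 0, 0, -0.35, 0, 0, 0, -0.1, 0, -0.6, 0, 0, 0, -0.3, -0.2, -0.7, 0, 0, 0, -0.4, -0.5, -0.7, 0, 0, 0, -0.5, -0.8, -0.7, 0, 0, 0, -0.5, -1, -0.7, 0, 0, 0, -0.5, -1, -0.7, 0, 0, 0], "hand": 0}}

```text
clock: 54.62
tool_pos: [0.442, 0.1043, 0.1338]
eef_rot: [-0.0, 1.0, 0.031, 0.001]
contact_force: [-0.6, 0.5, 0.7]
grip_width: 0.0856
```

```bash
python3 - <<'E'
from h import *
st()
c=cap("scene"); crop(c,225,120,345,240,5,"s33.png"); crop(c,265,130,325,180,10,"s33k.png")
t=cap("top"); crop(t,160,130,310,220,5,"t33.png"); crop(t,160,180,192,216,15,"t33k.png")
E
```

```text
t 54.62 pos [0.442  0.1043 0.1338] xyaw 3.59 zax [ 0.001  0.001 -1.   ] F [-0.56  0.48  0.72] w 0.0856
```

View pics/s33.png

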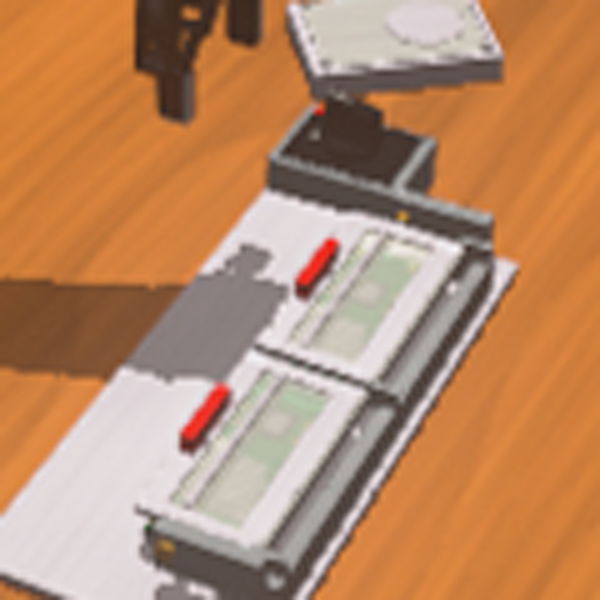

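View pics/t33k.png

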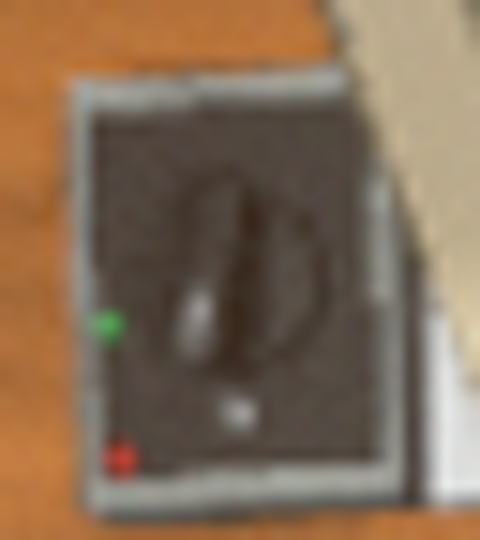

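View pics/s33k.png

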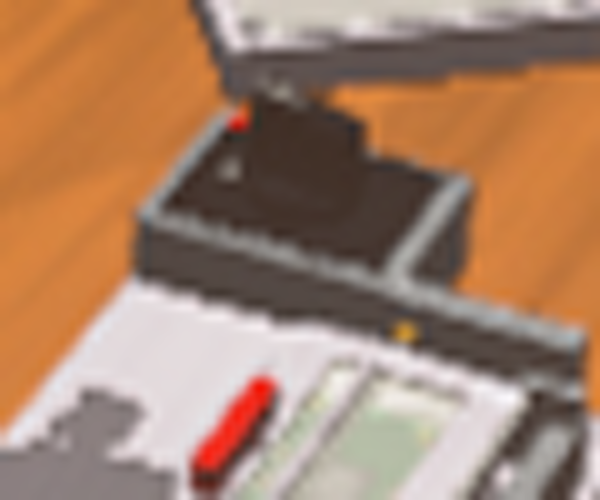

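Both covers lie flat and look alike. Next I measure the knob from depth, using points above z=0.06.

```bash
python3 - <<'E'
from h import *
for n,(x0,y0,x1,y1) in dict(top=(163,183,188,212),scene=(270,135,312,165)).items():
    P=[]
    for k in range(4):
        c=cap(n)
        for v in range(y0,y1):
            for u in range(x0,x1):
                q=dpt(c,u,v)
                if .068<q[2]<.085 and .40<q[0]<.52 and .22<q[1]<.31: P.append(q)
    P=np.array(P)*1000
    if len(P)<5: print(n,len(P)); continue
    d=P[:,:2]-P[:,:2].mean(0); w,V=np.linalg.eigh(d.T@d/len(P)); a=V[:,1]
    print(n,len(P),P.mean(0).round(1),np.median(P,0).round(1),"sd",np.sqrt(w).round(1),"yaw",np.degrees(np.arctan(a[1]/a[0])).round(1),cv2.minAreaRect(P[:,:2].astype(np.float32)))
c=cap("top")
for x,y in [(195,325),(225,185),(213,265)]: print(ray(c,160+x/15,180+y/15,.077))
print(((proj(c,[.4605,.2641,.077])-[160,180])*15), ((proj(c,[.4605,.2641,.047])-[160,180])*15))
E
```

```text
top 227 [459.8 266.9  76. ] [460.3 266.4  76. ] sd [ 4.2 12.3] yaw -7.0 ((460.5155029296875, 267.0035705566406), (15.004022598266602, 41.752689361572266), 81.28025817871094)
scene 177 [463.3 264.3  73.4] [463.  263.8  73.7] sd [ 4.8 12.1] yaw -4.8 ((461.884521484375, 266.08929443359375), (21.2890682220459, 44.13874053955078), 85.7862319946289)
[0.44493993 0.26821067 0.077     ]
[0.47595362 0.2623106  0.077     ]
[0.45820858 0.26455086 0.077     ]
[215.28363767 254.65394467] [240.60338643 271.56471622]
```

```bash
python3 - <<'E'
from h import *
st(); print(readout.get_obs()["joint_pos"].round(2)); go([.4605,.266,.10],down(-7))
E
```

```text
t 55.17 pos [0.4424 0.1013 0.1333] xyaw 3.28 zax [-0.  0. -1.] F [-0.02  0.69 -0.2 ] w 0.0852
[ 0.48  0.12 -0.81  1.87  0.09  1.19 -1.88]
units [ 0.183 -1.09   0.222] [-0.     0.     0.114]  rows>= 2.7
```

Call:
{"op": "move_arm", "data": {"commands": [0.05, -0.3, 0, 0, 0, 0.03, 0.1, -0.6, 0.05, 0, 0, 0.07, 0.18, -1, 0.1, 0, 0, 0.114, 0.18, -1, 0.1, 0, 0, 0.114]}}

```text
clock: 55.68
tool_pos: [0.4585, 0.2588, 0.1176]
eef_rot: [-0.002, 0.998, -0.057, -0.001]
contact_force: [-0.7, -0.3, -0.3]
grip_width: 0.0854
```

```bash
python3 - <<'E'
from h import *
st(); print(readout.get_obs()["joint_pos"].round(2)); go([.4605,.266,.018],down(-7))
E
```

```text
t 55.67 pos [0.4585 0.2588 0.1176] xyaw -6.54 zax [-0.002  0.003 -1.   ] F [-0.72 -0.34 -0.3 ] w 0.0854
[ 0.14  0.34 -0.86  1.72  0.27  1.21 -2.47]
units [ 0.01  -0.047  0.664] [-0.002  0.002  0.005]  rows>= 1.6
```

Call:
{"op": "move_arm", "data": {"commands": [0.01, -0.047, 0, 0, 0, 0.1, 0.01, -0.047, 0, 0, 0, 0.1]}}

```text
clock: 55.92
tool_pos: [0.4631, 0.2594, 0.1182]
eef_rot: [0.0, 0.99, -0.138, -0.0]
contact_force: [0.4, 0.4, -0.0]
grip_width: 0.0856
```

```bash
python3 - <<'E'
from h import *
st(); print(readout.get_obs()["joint_pos"].round(2))
E
```

```text
t 55.92 pos [0.4631 0.2594 0.1182] xyaw -15.9 zax [-0. -0. -1.] F [ 0.43  0.36 -0.01] w 0.0856
[ 0.11  0.34 -0.83  1.71  0.26  1.21 -2.63]
```

Call:
{"op": "move_arm", "data": {"commands": [0, 0, 0, 0, 0, -0.11, 0, 0, 0, 0, 0, -0.22, 0, 0, 0, 0, 0, -0.33, 0, 0, 0, 0, 0, -0.44, 0, 0, 0, 0, 0, -0.55, 0, 0, 0, 0, 0, -0.66, 0, 0, 0, 0, 0, -0.77, 0, 0, 0, 0, 0, -0.88, 0, 0, 0, 0, 0, -1, 0, 0, 0, 0, 0, -1]}}

```text
clock: 57.18
tool_pos: [0.4633, 0.2585, 0.1182]
eef_rot: [0.0, 0.798, 0.602, -0.0]
contact_force: [-0.2, -1.4, -0.9]
grip_width: 0.0852
```

Call:
{"op": "move_arm", "data": {"commands": [0, 0, 0, 0, 0, -0.11, 0, 0, 0, 0, 0, -0.22, 0, 0, 0, 0, 0, -0.33, 0, 0, 0, 0, 0, -0.44, 0, 0, 0, 0, 0, -0.55, 0, 0, 0, 0, 0, -0.66, 0, 0, 0, 0, 0, -0.77, 0, 0, 0, 0, 0, -0.88, 0, 0, 0, 0, 0, -1, 0, 0, 0, 0, 0, -1]}}

```text
clock: 58.42
tool_pos: [0.4631, 0.2592, 0.1181]
eef_rot: [-0.0, 0.141, 0.99, -0.0]
contact_force: [-0.1, -0.6, 0.6]
grip_width: 0.0855
```

```bash
python3 - <<'E'
from h import *
st(); print(readout.get_obs()["joint_pos"].round(2)); go([.4605,.266,.018],down(173))
E
```

```text
t 58.42 pos [0.4631 0.2592 0.1181] xyaw 163.84 zax [-0.001 -0.    -1.   ] F [-0.12 -0.63  0.56] w 0.0855
[ 0.45  0.69 -1.45  1.7   0.69  1.4   0.18]
units [0.029 0.039 0.667] [-0.    -0.    -0.102]  rows>= 1.6
```

Call:
{"op": "move_arm", "data": {"commands": [0.029, 0.039, 0.1, 0, 0, -0.05, 0.029, 0.039, 0.2, 0, 0, -0.1, 0.029, 0.039, 0.3, 0, 0, -0.1, 0.029, 0.039, 0.3, 0, 0, -0.1]}}

```text
clock: 58.92
tool_pos: [0.46, 0.2657, 0.0722]
eef_rot: [-0.001, 0.063, 0.998, -0.001]
contact_force: [0.2, 0.4, 0.9]
grip_width: 0.0852
```

```bash
python3 - <<'E'
from h import *
st(); print(readout.get_obs()["joint_pos"].round(2)); go([.4605,.266,.0165],down(173))
c=cap("scene"); crop(c,245,90,345,180,6,"s34.png")
E
```

```text
t 58.92 pos [0.46   0.2657 0.0722] xyaw 172.79 zax [-0.001 -0.001 -1.   ] F [0.21 0.37 0.88] w 0.0852
[ 0.41  0.75 -1.42  1.75  0.77  1.34  0.27]
units [-0.003  0.003  0.372] [-0.001 -0.001 -0.002]  rows>= 0.9
```

View pics/s34.png

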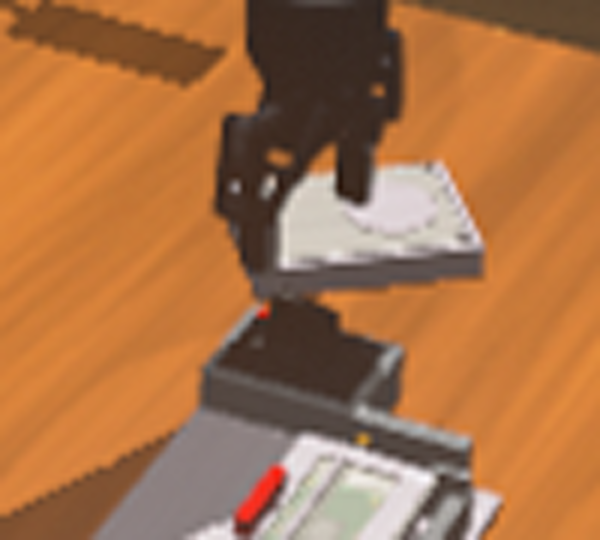

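The jaws straddle the knob. Lowering and gripping.

Call:
{"op": "move_arm", "data": {"commands": [0, 0, 0.1, 0, 0, 0, 0, 0, 0.2, 0, 0, 0, 0, 0, 0.3, 0, 0, 0, 0, 0, 0.36, 0, 0, 0, 0, 0, 0.36, 0, 0, 0]}}

```text
clock: 59.6
tool_pos: [0.46, 0.2663, 0.0185]
eef_rot: [-0.001, 0.061, 0.998, -0.0]
contact_force: [-0.6, -0.2, -0.6]
grip_width: 0.0852
```

Call:
{"op": "move_arm", "data": {"commands": [0, 0, 0, 0, 0, 0, 0, 0, 0, 0, 0, 0, 0, 0, 0, 0, 0, 0, 0, 0, 0, 0, 0, 0, 0, 0, 0, 0, 0, 0, 0, 0, 0, 0, 0, 0], "hand": 1}}

```text
clock: 60.35
tool_pos: [0.4607, 0.268, 0.0199]
eef_rot: [0.0, 0.06, 0.998, 0.001]
contact_force: [1.7, 5.0, 0.7]
grip_width: 0.0128
```

```bash
python3 - <<'E'
from h import *
st(); o=readout.get_obs(); print(o["joint_pos"].round(2),o["wrist_torque"])
E
```

```text
t 60.35 pos [0.4607 0.268  0.0199] xyaw 173.09 zax [ 0.001  0.003 -1.   ] F [1.68 4.96 0.67] w 0.0128
[ 0.38  0.8  -1.36  1.8   0.83  1.26  0.24] [ 0.85545852 -0.22477336  0.00396242]
```

Call:
{"op": "move_arm", "data": {"commands": [0, 0, 0, 0, 0, 0.06, 0, 0, 0, 0, 0, 0.12, 0, 0, 0, 0, 0, 0.18, 0, 0, 0, 0, 0, 0.24, 0, 0, 0, 0, 0, 0.3, 0, 0, 0, 0, 0, 0.36, 0, 0, 0, 0, 0, 0.42, 0, 0, 0, 0, 0, 0.48, 0, 0, 0, 0, 0, 0.54, 0, 0, 0, 0, 0, 0.6, 0, 0, 0, 0, 0, 0.65, 0, 0, 0, 0, 0, 0.69, 0, 0, 0, 0, 0, 0.69]}}

```text
clock: 61.98
tool_pos: [0.4603, 0.2677, 0.0199]
eef_rot: [-0.0, 0.566, 0.824, 0.001]
contact_force: [0.6, 3.9, 3.3]
grip_width: 0.0129
```

```bash
python3 - <<'E'
from h import *
st(); o=readout.get_obs(); print(o["joint_pos"].round(2),o["wrist_torque"])
E
```

```text
t 61.98 pos [0.4603 0.2677 0.0199] xyaw 111.01 zax [ 0.001  0.002 -1.   ] F [0.58 3.92 3.3 ] w 0.0129
[ 0.29  0.64 -1.16  1.8   0.65  1.14 -0.72] [ 0.75060168  0.47004789 -0.12947918]
```

Call:
{"op": "move_arm", "data": {"commands": [0, 0, 0, 0, 0, 0.015, 0, 0, 0, 0, 0, 0.03, 0, 0, 0, 0, 0, 0.03]}}

```text
clock: 62.35
tool_pos: [0.4603, 0.2677, 0.0199]
eef_rot: [-0.0, 0.586, 0.811, 0.001]
contact_force: [-1.2, 5.0, 5.4]
grip_width: 0.0124
```

```bash
python3 - <<'E'
from h import *
st(); o=readout.get_obs(); print(o["wrist_torque"])
E
```

```text
t 62.35 pos [0.4603 0.2677 0.0199] xyaw 108.32 zax [ 0.001  0.002 -1.   ] F [-1.2   4.99  5.44] w 0.0124
[0.98142646 0.47257764 0.31977631]
```

Call:
{"op": "move_arm", "data": {"commands": [0, 0, 0, 0, 0, 0, 0, 0, 0, 0, 0, 0, 0, 0, -0.03, 0, 0, 0], "hand": 0}}

```text
clock: 62.72
tool_pos: [0.4603, 0.2656, 0.0234]
eef_rot: [-0.0, 0.586, 0.81, -0.001]
contact_force: [0.0, -0.4, -0.0]
grip_width: 0.0667
```

Call:
{"op": "move_arm", "data": {"commands": [0, 0, 0, 0, 0, 0, 0, 0, -0.1, 0, 0, 0, 0, 0, -0.3, 0, 0, 0, 0, 0, -0.5, 0, 0, 0, 0.2, 0, -0.7, 0, 0, 0, 0.4, 0.3, -0.8, 0, 0, 0, 0.4, 0.6, -0.8, 0, 0, 0, 0.4, 0.6, -0.8, 0, 0, 0]}}

```text
clock: 63.72
tool_pos: [0.5293, 0.3522, 0.1439]
eef_rot: [-0.001, 0.587, 0.81, 0.0]
contact_force: [-0.2, -0.2, -0.6]
grip_width: 0.0853
```

```bash
python3 - <<'E'
from h import *
st()
c=cap("scene"); crop(c,225,120,345,240,5,"s35.png")
t=cap("top"); crop(t,160,130,310,220,5,"t35.png"); crop(t,160,180,192,216,15,"t35k.png")
P=[]
for v in range(183,212):
    for u in range(163,188):
        q=dpt(t,u,v)
        if .068<q[2]<.085 and .40<q[0]<.52 and .22<q[1]<.31: P.append(q)
P=np.array(P)*1000
if len(P)>5: print(P.mean(0),cv2.minAreaRect(P[:,:2].astype(np.float32)))
E
```

```text
t 63.73 pos [0.5293 0.3522 0.1439] xyaw 108.13 zax [-0.     0.001 -1.   ] F [-0.23 -0.21 -0.56] w 0.0853
```

View pics/t35.png

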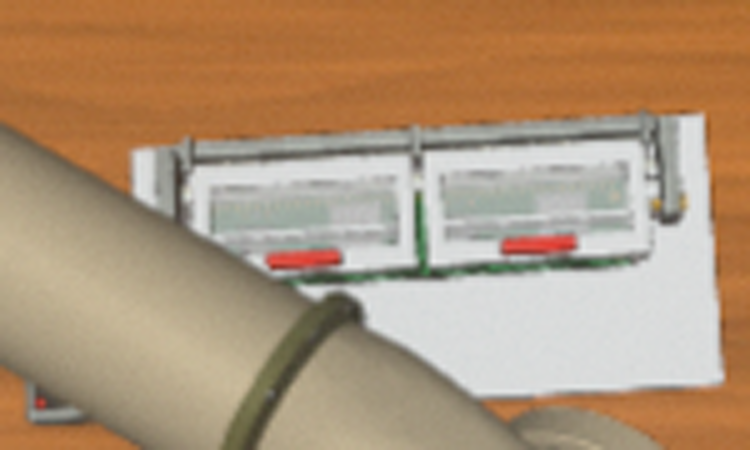

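View pics/s35.png

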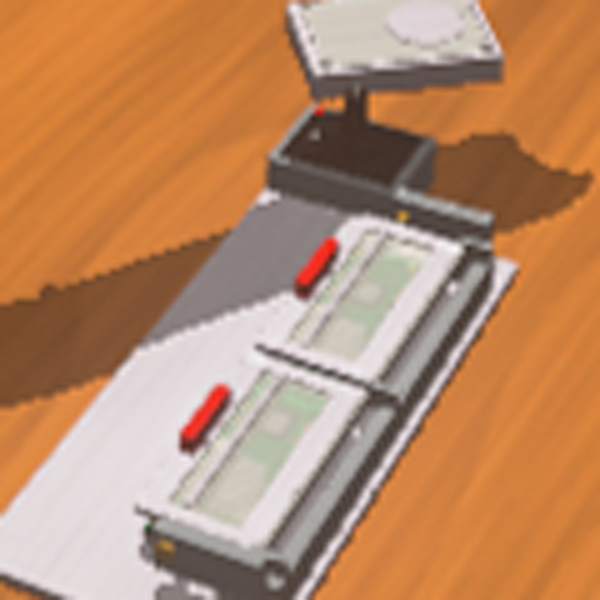

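Call:
{"op": "move_arm", "data": {"commands": [-0.2, 0, -0.3, 0, 0, 0, -0.4, 0, -0.3, 0, 0, 0, -0.6, 0, -0.3, 0, 0, 0, -0.8, 0, -0.3, 0, 0, 0, -1, 0, -0.3, 0, 0, 0, -1, 0, -0.3, 0, 0, 0]}}

```text
clock: 64.58
tool_pos: [0.5747, 0.2058, 0.1891]
eef_rot: [0.001, 0.588, 0.809, -0.001]
contact_force: [-0.3, 0.6, -0.0]
grip_width: 0.0856
```

Call:
{"op": "move_arm", "data": {"commands": [-0.2, -0.1, 0, 0, 0, 0, -0.4, -0.2, 0, 0, 0, 0, -0.6, -0.3, 0, 0, 0, 0, -0.8, -0.4, 0, 0, 0, 0, -1, -0.5, 0, 0, 0, 0, -1, -0.5, 0, 0, 0, 0]}}

```text
clock: 65.32
tool_pos: [0.5491, 0.041, 0.1888]
eef_rot: [0.0, 0.587, 0.809, -0.001]
contact_force: [-0.1, 0.4, 0.0]
grip_width: 0.0854
```

Call:
{"op": "move_arm", "data": {"commands": [-0.2, -0.1, 0, 0, 0, 0, -0.4, -0.2, 0, 0, 0, 0, -0.6, -0.3, 0, 0, 0, 0, -0.8, -0.4, 0, 0, 0, 0, -1, -0.5, 0, 0, 0, 0, -1, -0.5, 0, 0, 0, 0]}}

```text
clock: 66.08
tool_pos: [0.5251, -0.124, 0.1887]
eef_rot: [-0.0, 0.587, 0.809, -0.0]
contact_force: [-1.0, 0.4, 0.1]
grip_width: 0.0854
```

```bash
python3 - <<'E'
from h import *
st()
c=cap("scene"); crop(c,225,120,345,240,5,"s36.png"); cv2.imwrite("pics/s36f.png",c["frame"][:,:,::-1])
t=cap("top"); crop(t,160,130,310,220,5,"t36.png")
P=[]
for v in range(183,212):
    for u in range(163,188):
        q=dpt(t,u,v)
        if .068<q[2]<.085 and .40<q[0]<.52 and .22<q[1]<.31: P.append(q)
P=np.array(P)*1000
if len(P)>5: print(P.mean(0),cv2.minAreaRect(P[:,:2].astype(np.float32)))
# cover plate angle: grip & hinge depth points
for n,(x,y) in dict(ribL=(303,259),ribR=(538,244),plL=(240,170),plR=(480,162),edL=(230,262),edR=(470,255)).items():
    q=dpt(t,160+x/5,130+y/5)-HM; print(n,(q@ax).round(3),(q@ay).round(3),q[2].round(4))
E
```

```text
t 66.08 pos [ 0.5251 -0.124   0.1887] xyaw 108.09 zax [-0. -0. -1.] F [-0.99  0.38  0.08] w 0.0854
[459.94878937 266.53190893  75.86717581] ((460.267578125, 266.3293151855469), (14.491680145263672, 40.7720947265625), 17.456281661987305)
ribL -0.072 0.082 0.0172
ribR -0.071 -0.075 0.0172
plL -0.005 0.123 -0.0014
plR -0.012 -0.039 0.0087
edL -0.069 0.132 0.0053
edR -0.074 -0.029 0.0044
```

View pics/t36.png

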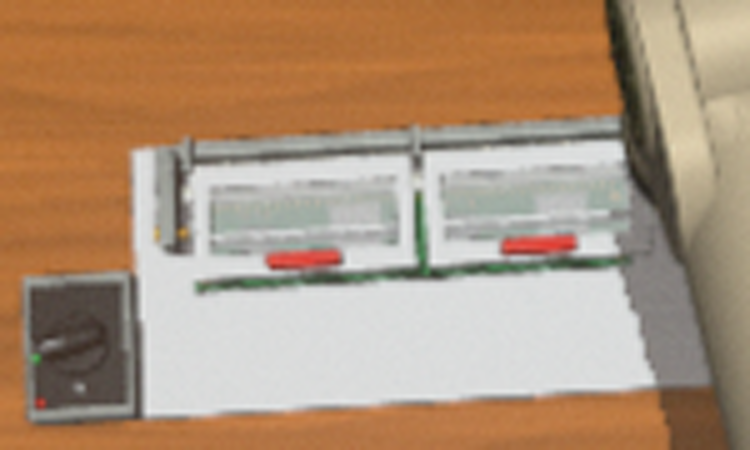

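View pics/s36f.png

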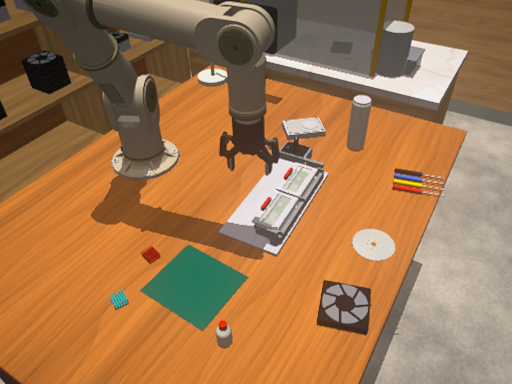

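Knob long axis is at -72.5° (about 1.31 rad, pointer at the green mark). Both ribs read the same height, and the board's front edge is where it was when flush. Handing in.

```bash
python3 -c "
from bench import workorder; print(workorder.sign_off())"
```

```text
the job is handed in; nothing more can be done
None
```

I finished the whole job and handed it in at about 66 s of the 192 s allowed; the sign-off reports no verdict.

**What I did, in order**
- I pushed the board against the rail, and it was then knocked about 14 mm sideways, so I pushed it again near the left end and right of centre.
- There were two heatsinks on the mat; I set them on chips 2 and 4.
- I swung both covers over and pressed them shut, the left first.
- I turned the knob clockwise to its on stop.

**Last checks**
- **Board:** three contact points along its front edge lay on one straight line at the rail's angle. After the covers were shut, the front edge was still there within about 1 pixel (about 3 mm). I could not see the rear edge under the covers.
- **Heatsinks:** sink A measured within about 1 mm of its chip's centre, fins parallel. Sink B I judged only by eye in the scene picture and from touching down at the expected height. Both still show under the windows.
- **Covers:** both stopped firmly at the same rib height (20.7 mm) under 20 to 24 N. I did not hear or measure a click directly; I inferred it from that height.
- **Knob:** it reads about 1.31 rad with the pointer on the green mark, and I met resistance at the stop.

**What went wrong or disagreed**
- **Height reading:** the reported tool height was 38.5 mm lower than the true height. My first push passed over the board without touching it. I found the offset by touching the bed, which peaked at about 43 N through the fingertips, and corrected for it from then on.
- **Left cover:** on my first press the finger slipped off the front of the rib with about 34 N sideways. I lifted it and pressed again.
- **Bystanders:** I did not touch the hard drive, the spray can, the bottle or the red and turquoise look-alikes.

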